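# Pack a food parcel carriage and send it off

### The job

Pack the parcel carriage: put every small tin on the card sheet upright into a cell of its own, red-labelled tins in the red row and yellow-labelled tins in the yellow row, and stand the fallen sauce bottle upright in the white bay. Only when everything is loaded, push the carriage fully home against its end stop, and then press the blue call button. Leave the other goods on the table where they are.

Things in the scene. Friction and masses are not known exactly. Their poses are not given: they have to be found in the camera images.
- red_tin0: small round food tin, 52 mm diameter, 50 mm tall, 130 g, steel with a red label; origin at the centre of its underside, z up its axis. May be absent.
- red_tin1: small round food tin, 52 mm diameter, 50 mm tall, 130 g, steel with a red label; origin at the centre of its underside, z up its axis. May be absent.
- red_tin2: small round food tin, 52 mm diameter, 50 mm tall, 130 g, steel with a red label; origin at the centre of its underside, z up its axis. May be absent.
- yellow_tin0: small round food tin, 52 mm diameter, 50 mm tall, 130 g, steel with a yellow label; origin at the centre of its underside, z up its axis. May be absent.
- yellow_tin1: small round food tin, 52 mm diameter, 50 mm tall, 130 g, steel with a yellow label; origin at the centre of its underside, z up its axis. May be absent.
- yellow_tin2: small round food tin, 52 mm diameter, 50 mm tall, 130 g, steel with a yellow label; origin at the centre of its underside, z up its axis. May be absent.
- bottle: sauce bottle lying on its side on the table: square red body 52 x 52 mm, 84 mm long, with flat white panels, then a round white cap of 30 mm diameter, 118 mm over all, 240 g; origin at the centre of its base, z axis from base to cap (level while it lies).
- red_cell0 (a point): centre of the floor of a square open cell, 60 x 60 mm and 20 mm deep, with a red floor, in the carriage's near row of three (cells at 80 mm pitch both ways, 20 mm webs); axes as the carriage (x: the way it slides home, z up). The floor is 21 mm above the table, the top of the walls 41 mm.
- red_cell1 (a point): centre of the floor of a square open cell, 60 x 60 mm and 20 mm deep, with a red floor, in the carriage's near row of three (cells at 80 mm pitch both ways, 20 mm webs); axes as the carriage (x: the way it slides home, z up). The floor is 21 mm above the table, the top of the walls 41 mm.
- red_cell2 (a point): centre of the floor of a square open cell, 60 x 60 mm and 20 mm deep, with a red floor, in the carriage's near row of three (cells at 80 mm pitch both ways, 20 mm webs); axes as the carriage (x: the way it slides home, z up). The floor is 21 mm above the table, the top of the walls 41 mm.
- yellow_cell0 (a point): centre of the floor of a square open cell, 60 x 60 mm and 20 mm deep, with a yellow floor, in the carriage's far row of three (cells at 80 mm pitch both ways, 20 mm webs); axes as the carriage (x: the way it slides home, z up). The floor is 21 mm above the table, the top of the walls 41 mm.
- yellow_cell1 (a point): centre of the floor of a square open cell, 60 x 60 mm and 20 mm deep, with a yellow floor, in the carriage's far row of three (cells at 80 mm pitch both ways, 20 mm webs); axes as the carriage (x: the way it slides home, z up). The floor is 21 mm above the table, the top of the walls 41 mm.
- yellow_cell2 (a point): centre of the floor of a square open cell, 60 x 60 mm and 20 mm deep, with a yellow floor, in the carriage's far row of three (cells at 80 mm pitch both ways, 20 mm webs); axes as the carriage (x: the way it slides home, z up). The floor is 21 mm above the table, the top of the walls 41 mm.
- bay (a point): centre of the floor of the bottle bay, a flat white square 100 x 100 mm at the end of the green carriage beside the cells, floor 21 mm above the table, with a rail 6 mm high on three sides and the 20 mm cell wall on the fourth; axes as the carriage.
- handle (a point): middle of the top edge of the carriage's handle, an upright black plate on its near side, 60 mm wide (along the carriage's y), 8 mm thick (along its x), its top 95 mm above the table and 55 mm clear of the cells; moves with the carriage.
- carriage (a joint): position of the green carriage on its rails in m: 0 at the near end (nearest the robot), 0.10 fully home against the end stop at the far end; grows along the carriage's x; friction about 4 N.
- call_top (a point): centre of the top of the round blue call button, 32 mm diameter, on the left-hand tab of the rail base; it is pressed straight down.
- call (a joint): travel of the call button in m: 0 up, 0.006 fully down (about 5 N); it springs back.
- peach_tin: bystander, stays where it is: large round tin with an orange label, 74 mm diameter, 105 mm tall; origin at the centre of its underside.
- soup_tin: bystander, stays where it is: large round tin with a green label, 74 mm diameter, 105 mm tall; origin at the centre of its underside.
- tea_box: bystander, stays where it is: red carton, 75 x 130 x 125 mm; origin at the centre of its underside.
- custard_box: bystander, stays where it is: blue carton, 60 x 95 x 100 mm; origin at the centre of its underside.
- biscuits: bystander, stays where it is: orange packet of biscuits, 60 x 170 x 45 mm; origin at the centre of its underside.
- marker: bystander, stays where it is: black marker pen with green cap, 135 mm long, 15 mm thick; origin at the centre of its underside.
Not all that is in view belongs to the job. Leave any green or turquoise look-alike of the red_tin2 alone.

How it is judged:
On the way, in this order (a step that is already met when the one before it is completed fails the run):
1. every tin stands in a cell of its colour and the bottle stands upright in the bay ((distance between red_tin0 and red_cell0 below 0.012 m or distance between red_tin0 and red_cell1 below 0.012 m or distance between red_tin0 and red_cell2 below 0.012 m) and angle between each of red_tin0, red_tin1, red_tin2, yellow_tin0, yellow_tin1, yellow_tin2's own z axis and vertical below 0.15 rad and (distance between red_tin1 and red_cell0 below 0.012 m or distance between red_tin1 and red_cell1 below 0.012 m or distance between red_tin1 and red_cell2 below 0.012 m) and (distance between red_tin2 and red_cell0 below 0.012 m or distance between red_tin2 and red_cell1 below 0.012 m or distance between red_tin2 and red_cell2 below 0.012 m) and (distance between yellow_tin0 and yellow_cell0 below 0.012 m or distance between yellow_tin0 and yellow_cell1 below 0.012 m or distance between yellow_tin0 and yellow_cell2 below 0.012 m) and (distance between yellow_tin1 and yellow_cell0 below 0.012 m or distance between yellow_tin1 and yellow_cell1 below 0.012 m or distance between yellow_tin1 and yellow_cell2 below 0.012 m) and (distance between yellow_tin2 and yellow_cell0 below 0.012 m or distance between yellow_tin2 and yellow_cell1 below 0.012 m or distance between yellow_tin2 and yellow_cell2 below 0.012 m) and distance between bottle and bay below 0.035 m and z of bottle in the frame of bay below 0.004 m and angle between bottle's own z axis and vertical below 0.12 rad), for 0.2 s.
2. the loaded carriage is pushed fully home (all of step 1 and value of joint carriage above 0.094 m), for 0.2 s.
3. the call button is pressed down (value of joint call above 0.004 m and value of joint carriage above 0.094 m), for 0.05 s.
At the end, for the whole second after the job is handed in: each tin stands (0.15 rad) on the floor of a cell of its colour (12 mm of its centre), the bottle stands upright (0.12 rad) on the bay floor (base within 35 mm of its centre), all at rest, carriage within 6 mm of its end stop, button released (all of step 2 and linear speed of each of red_tin0, red_tin1, red_tin2, yellow_tin0, yellow_tin1, yellow_tin2, bottle below 0.02 m/s and value of joint call below 0.003 m); the robot touches nothing.
It fails at once if another thing on the table is moved more than 3 cm (distance of any of peach_tin, soup_tin, tea_box, custard_box, biscuits, marker from where it was at the start of the episode above 0.03 m).
Of red_tin0, red_tin1, red_tin2, yellow_tin0, yellow_tin1, yellow_tin2 only 4 to 6 are there at a start; the rules pass over those that are not, and their reading is None.
At some moment in a run one of red_tin0, red_tin1, red_tin2, yellow_tin0, yellow_tin1, yellow_tin2 may be knocked a few centimetres aside while the robot is not near it.
It also fails if it takes over 208 s, if anything falls off the work surface, if the arm or the gripper's body presses on something with over 40 N, if the wrist force passes 120 N, or if a joint passes its speed limit or range.

### The arm

A 6-joint arm with a two-finger parallel gripper is mounted at the origin on the work surface. World frame = base frame: x ahead of the robot, y to its left, z up, the work surface at z = 0. Lengths are in m, angles in rad, forces in N, time in s.
With the tool pointing down it reaches from about 0.4 to 0.825 m from the base axis. Payload 7 kg.
Tool frame: the origin (TCP) lies where the fingers leave the gripper's body, on its centre line; the fingertips stand 73 mm ahead of it and the grasp point (between the pads) lies 54 mm ahead of it; z points along the fingers, y is the line along which they close (so a half turn about z gives the same grasp; the last joint's range is limited). The gripper opens to 85 mm and grips with 20 to 120 N. Pads are 22 mm wide; open, the fingers measure 114 mm over their backs; the gripper's body (76 mm by 85 mm) begins 54 mm behind the grasp point. The pads swing forward as they close: fully open they stand 13 mm farther back than shut.
Start: joints at [1.603, 0.359, 0.012, 0, -1.224, -0.288], TCP at [0.171, 0.653, 0.304] pointing down, gripper open.
Joint ranges: [-3.07, 3.07], [-1.43, 2.12], [-1.02, 1.25], [-3.03, 1.67], [-3.05, -0], [-3.03, 3.03]. Speed limits (rad/s): [2.39, 2.39, 3.01, 3.14, 3.14, 3.14].

### API

Orientations are given as a unit quaternion [w, x, y, z].
In Python, from bench import sense, get_image, finish_job gives the robot as it stands.
- The arm moves only by the tool step_arm, never from a script. Its argument "commands" is a list of rows, each a list of 3 entries, a list of its own where there are three numbers: the opening, from 0 (shut) to 1 (fully open), then the shift along the tool's x, y, z in m, then the turn about the tool's z in rad. A call has 1 to 5 rows; each row shifts and turns the commanded pose from where the row before left it, along the tool's axes as they then stand; what a row does not reach is not made up. A row lasts 1/12 s, in which the tool goes at most 41.7 mm and 7.16 degrees, less where a joint would pass 70% of its speed; a pose out of reach is approached as far as the arm can. A call with a gripper value outside its range is refused whole. The fingers move at their own pace and stop on an object; "force" is the grip in N (left out, the last holds). Time passes only in rows, so rows that do not move let the fingers close. It gives the time, the measured TCP pose, the force, the opening and the grip force at its end, in the units of the state.
- sense(): the state, without advancing time (a new reading comes with each control period).
- get_image(name): name is "scene" or "side" or "wrist"; returns a dict with "color" (400x640x3 uint8, red, green, blue), "mtx" (3x3 intrinsics, pixels), "k1" (the pictures are not rectified: a ray, as slopes to the right and down, at radius r is drawn at 1 + k1 r^2 times it, then the intrinsics apply), "cam_to_world" (4x4, takes a point from camera to world coordinates). Camera axes: x right, y down, z forward; pixel columns grow to the right and rows downward; lengths in m; the calibration is good to about 2 mm. A picture is of the moment at which its call begins. There is no depth.
- finish_job(): hands the job in; it is judged then, once.
The state is a dict: "clock": time; "joints": joint angles; "qd": joint speeds; "joint_torque": joint torques, N m; "ee_pos": TCP position; "tool_rot": TCP orientation; "contact_force": force on the tool from outside, world axes, zero at the start; "moment": the same for the moment, N m; "gripper_width": finger opening in m; "gripper_force": force on a finger pad.
Only numpy, scipy, OpenCV 4.12 (cv2) and the standard library are available. Lean on these libraries where they do the work, as an engineer would, in place of code of your own. Each camera call takes 0.05 s, during which the arm holds its last target. There are 200 camera calls.

## Working session

There is one attempt and no reset: what is moved stays moved. The work goes in short steps, Python scripts to look and compute and a tool call to move; the robot and the scene stay as the last step left them, time stands still between calls to the robot, and variables do not carry over. Pictures are saved under pics/ and viewed, at most 14 in all, crops included, and the job is handed in when it is done.

Besides the shell and the picture viewer there is one more tool, called by a JSON object that holds its "method" and its "body". step_arm: Moves the arm, as the interface text tells. Its arguments: {"type":"object","properties":{"commands":{"type":"array"},"force":{"type":"number"}},"required":["commands"]}

```bash
ls; mkdir -p pics; python3 - <<'E'
from bench import sense,get_image
import cv2
print(sense())
for n in ("scene","side","wrist"):
    d=get_image(n); cv2.imwrite(f"pics/{n}0.png",d["color"][:,:,::-1]); print(n,d["mtx"],d["k1"],d["cam_to_world"].round(4) if hasattr(d["cam_to_world"],"round") else d["cam_to_world"])
E
```

```text
pics
{'clock': 0.0, 'joints': array([ 1.60308221e+00,  3.59350946e-01,  1.10595256e-02, -3.38677399e-04,
       -1.22409644e+00, -2.88111755e-01]), 'qd': array([ 2.02340416e-03, -6.09728877e-04,  7.76099516e-04,  7.57732686e-04,
       -9.33422661e-04,  2.82700798e-05]), 'joint_torque': array([ 8.78027877e-04, -5.83312333e+01,  2.93428642e+01,  6.93688899e+00,
       -5.92945304e-03, -9.55428675e-06]), 'ee_pos': array([0.17072458, 0.65267729, 0.30298918]), 'tool_rot': array([ 8.10974671e-04,  9.91822604e-01, -1.27621563e-01, -3.02420976e-05]), 'contact_force': array([0.35411743, 0.89487158, 0.18591476]), 'moment': array([ 0.03428819, -0.00955703, -0.01233173]), 'gripper_force': 0.0, 'gripper_width': 0.08535045871575023}
scene [[459.82667819   0.         321.5599098 ]
 [  0.         459.82667819 202.12761715]
 [  0.           0.           1.        ]] -0.008046941063908158 [[-0.7993  0.446  -0.4028  1.1347]
 [ 0.6008  0.5777 -0.5525  0.8746]
 [-0.0137 -0.6837 -0.7297  1.1524]
 [ 0.      0.      0.      1.    ]]
side [[423.12219848   0.         318.71348737]
 [  0.         423.12219848 198.5398312 ]
 [  0.           0.           1.        ]] -0.07525373743031648 [[ 0.8358 -0.2854  0.4691 -0.0724]
 [-0.5491 -0.4428  0.7088 -0.8979]
 [ 0.0055 -0.85   -0.5268  0.8208]
 [ 0.      0.      0.      1.    ]]
wrist [[286.26583379   0.         320.74601723]
 [  0.         286.26583379 201.96941685]
 [  0.           0.           1.        ]] -0.04342117288322537 [[-0.2546 -0.9291 -0.2684  0.2394]
 [-0.967   0.245   0.0692  0.6349]
 [ 0.0014  0.2772 -0.9608  0.3736]
 [ 0.      0.      0.      1.    ]]
```

View pics/scene0.png

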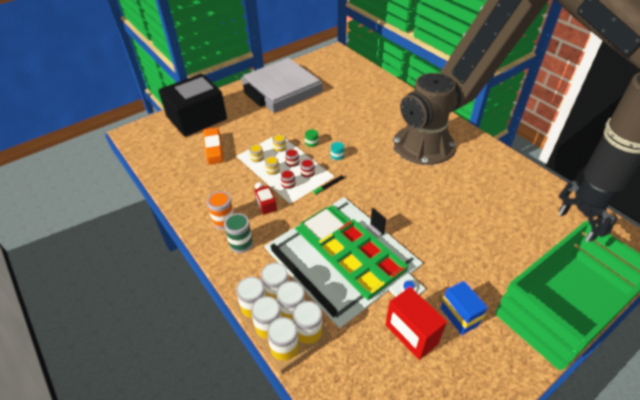

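View pics/side0.png

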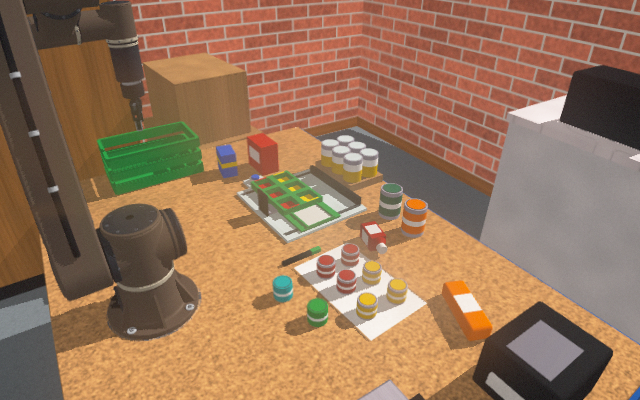

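View pics/wrist0.png

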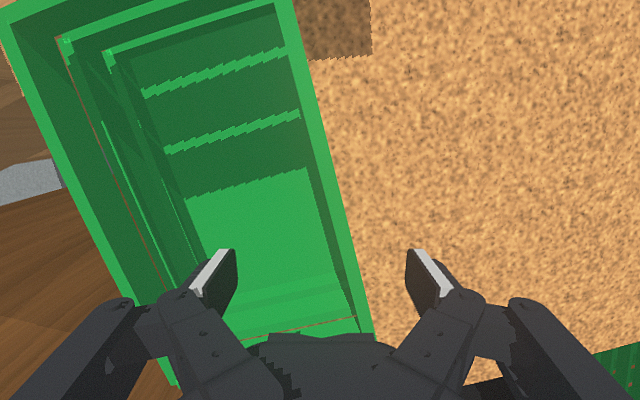

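The scene picture shows the six tins on the card at about x 256–308, y 143–178. The bottle is at (265,198), the carriage with its handle at (378,220), and the button at (409,286). The side view shows the red tins at (326,263), (350,252) and (346,277), and the yellow ones at (372,269), (397,288) and (367,302). The bottle there is at (373,236) and the handle at (263,200). The wrist camera sees only the crate.

```bash
cat > h.py <<'E'
import numpy as np, cv2
from bench import sense,get_image
class V:
    def __init__(s,n,save=None):
        s.d=get_image(n); s.im=s.d["color"]; s.K=np.array(s.d["mtx"]); s.k=s.d["k1"]; s.T=np.array(s.d["cam_to_world"])
        if save: cv2.imwrite(f"pics/{save}.png",s.im[:,:,::-1])
        s.D=np.array([s.k,0,0,0,0.])
    def ray(s,uv):
        p=cv2.undistortPoints(np.array([[uv]],float),s.K,s.D).ravel()
        v=s.T[:3,:3]@[p[0],p[1],1]; return s.T[:3,3],v/np.linalg.norm(v)
    def at(s,uv,z):
        o,v=s.ray(uv); return o+v*(z-o[2])/v[2]
    def px(s,P):
        R=s.T[:3,:3].T; r,_=cv2.Rodrigues(R)
        return cv2.projectPoints(np.atleast_2d(np.array(P,float)),r,-R@s.T[:3,3],s.K,s.D)[0][:,0]
    def blobs(s,lo,hi,amin=15,roi=None):
        h=cv2.cvtColor(s.im,cv2.COLOR_RGB2HSV); lo=np.array(lo);hi=np.array(hi)
        if lo[0]<0:
            m=cv2.inRange(h,np.array([0,*lo[1:]]),hi)|cv2.inRange(h,np.array([180+lo[0],*lo[1:]]),np.array([180,*hi[1:]]))
        else: m=cv2.inRange(h,lo,hi)
        if roi: 
            q=np.zeros_like(m); a,b,c,e=roi; q[b:e,a:c]=m[b:e,a:c]; m=q
        n,_,st,c=cv2.connectedComponentsWithStats(m)
        return [(c[i].round(1).tolist(),st[i].tolist()) for i in range(1,n) if st[i][4]>=amin]
def tri(views,uvs):
    A=np.zeros((3,3));b=np.zeros(3)
    for w,u in zip(views,uvs):
        o,v=w.ray(u);P=np.eye(3)-np.outer(v,v);A+=P;b+=P@o
    X=np.linalg.solve(A,b)
    return X,[np.linalg.norm(np.cross(X-w.ray(u)[0],w.ray(u)[1])) for w,u in zip(views,uvs)]
E
python3 - <<'E'
from h import *
S=V("scene");D=V("side")
a=cv2.resize(D.im[150:330,230:430],None,fx=2.0*2,fy=4,interpolation=cv2.INTER_CUBIC)[:, :]
b=S.im[125:325,225:435]
a=cv2.resize(D.im[155:325,225:425],(680,578),interpolation=cv2.INTER_CUBIC); cv2.imwrite("pics/sidec.png",a[:,:,::-1])
b=cv2.resize(b,(630,600),interpolation=cv2.INTER_CUBIC); cv2.imwrite("pics/scenec.png",b[:,:,::-1])
for k,lo,hi in(("red",(-8,120,60),(8,255,255)),("yel",(20,130,90),(32,255,255))):
    print(k,"side",D.blobs(lo,hi,20,(225,155,440,330))); print(k,"scene",S.blobs(lo,hi,20,(225,125,435,325)))
E
```

```text
red side [([265.4, 163.8], [249, 155, 30, 20, 424]), ([264.0, 185.3], [259, 184, 12, 4, 29]), ([274.4, 194.7], [270, 193, 10, 5, 32]), ([287.9, 204.9], [281, 202, 18, 7, 54]), ([374.6, 235.3], [361, 221, 25, 29, 268]), ([350.1, 248.1], [344, 244, 13, 9, 92]), ([325.6, 259.8], [319, 256, 14, 9, 104]), ([326.5, 268.4], [318, 265, 17, 6, 42]), ([325.2, 274.5], [317, 271, 18, 6, 42]), ([346.3, 274.5], [339, 270, 15, 10, 121]), ([346.3, 283.9], [338, 281, 18, 6, 43]), ([345.8, 290.3], [337, 287, 18, 6, 43])]
red scene [([291.2, 152.6], [287, 150, 10, 7, 53]), ([306.9, 162.9], [302, 160, 11, 7, 62]), ([287.0, 174.0], [282, 171, 11, 7, 64]), ([266.5, 202.1], [255, 186, 22, 28, 277]), ([352.3, 233.4], [344, 227, 18, 14, 142]), ([369.8, 249.1], [361, 242, 19, 15, 161]), ([389.7, 266.7], [379, 258, 24, 18, 224]), ([410.8, 308.9], [385, 288, 50, 37, 1263])]
yel side [([349.2, 170.3], [321, 155, 57, 27, 523]), ([230.5, 164.3], [225, 162, 12, 6, 51]), ([282.8, 179.0], [278, 177, 11, 5, 38]), ([294.0, 187.8], [288, 185, 12, 6, 44]), ([307.9, 197.6], [300, 194, 19, 8, 74]), ([372.1, 265.7], [365, 261, 15, 10, 112]), ([397.4, 284.1], [390, 279, 16, 11, 131]), ([367.1, 298.7], [359, 293, 17, 12, 157]), ([365.5, 308.6], [357, 303, 20, 9, 61]), ([365.4, 315.2], [356, 310, 21, 9, 59])]
yel scene [([311.3, 130.6], [304, 128, 15, 8, 22]), ([278.5, 137.4], [274, 134, 10, 8, 64]), ([255.1, 147.6], [250, 144, 11, 8, 67]), ([279.0, 149.2], [274, 148, 11, 3, 20]), ([256.7, 154.6], [251, 153, 11, 4, 21]), ([271.1, 160.1], [266, 157, 11, 7, 63]), ([272.6, 167.1], [267, 165, 11, 4, 21]), ([325.4, 237.9], [320, 234, 12, 9, 33]), ([332.9, 246.4], [323, 239, 20, 16, 194]), ([350.1, 262.9], [340, 254, 21, 18, 224]), ([370.1, 281.7], [358, 271, 26, 22, 302]), ([270.4, 294.7], [266, 292, 10, 6, 25]), ([245.9, 312.3], [240, 306, 12, 12, 78]), ([286.2, 315.1], [281, 312, 12, 7, 39])]
```

View pics/sidec.png

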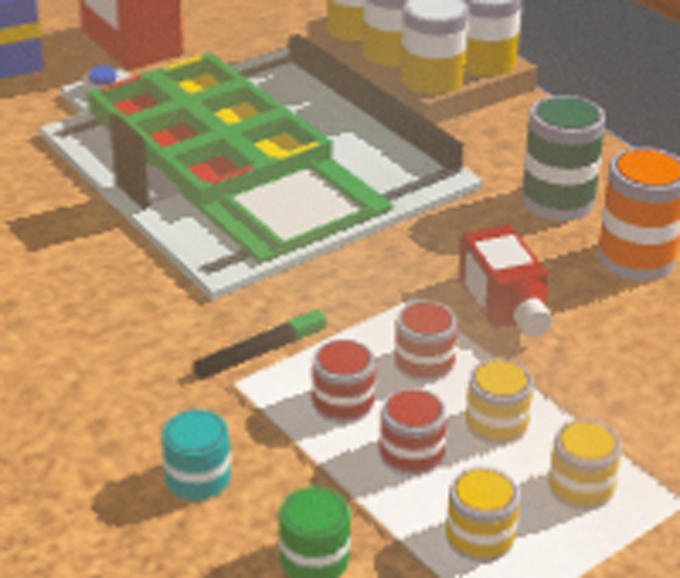

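View pics/scenec.png

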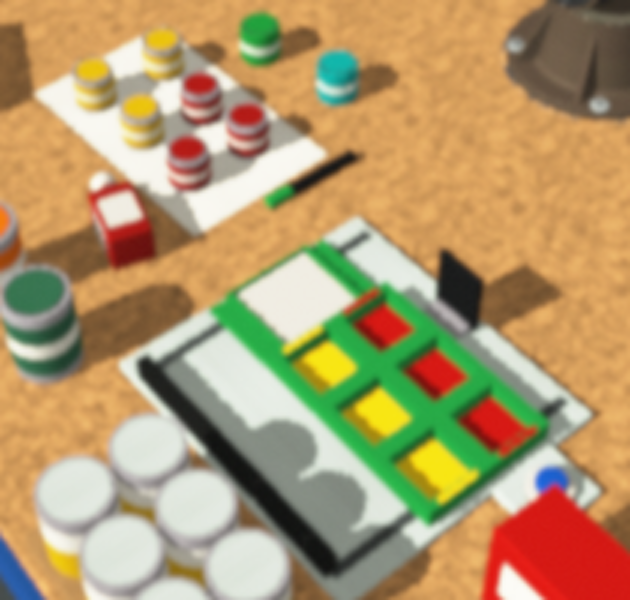

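```bash
python3 - <<'E'
from h import *
S=V("scene");D=V("side")
c=lambda x,y:(225+x/3.4,155+y/3.4); e=lambda x,y:(225+x/3,125+y/3)
L={"rA":((325.6,259.8),(306.9,162.9)),"rB":((350.1,248.1),(287,174)),"rC":((346.3,274.5),(291.2,152.6)),
"y1":((372.1,265.7),(271.1,160.1)),"y2":((397.4,284.1),(255.1,147.6)),"y3":((367.1,298.7),(278.5,137.4)),
"bayL":(c(235,200),e(305,252)),"bayR":(c(357,205),e(290,345)),"bayT":(c(298,170),e(355,292)),"bayB":(c(292,240),e(237,298)),
"bayc":(c(296,204),e(296,297)),"button":(c(103,74),e(552,482)),"cap":(c(533,316),e(103,182)),
"handle0":(c(110,117),e(480,292)),"handle1":(c(147,152),e(440,251)),"farcorner":(c(205,54),e(432,520)),"nearcorner":(c(92,95),e(545,427)), "baycornB":(c(262,258),e(217,308)),"baycornR":(c(388,203),None)}
for k,(a,b) in L.items():
    if b is None: print(k,D.at(a,.027).round(3));continue
    X,r=tri([D,S],[a,b]); print(k,X.round(4),np.round(r,4))
E
```

```text
rA [ 0.4516 -0.1449  0.0504] [0.0009 0.0009]
rB [ 0.5406 -0.1404  0.0507] [0.0007 0.0007]
rC [ 0.4642 -0.2257  0.0503] [0.001 0.001]
y1 [ 0.545  -0.2359  0.0506] [0.0009 0.0009]
y2 [ 0.5543 -0.3299  0.0511] [0.0015 0.0015]
y3 [ 0.4536 -0.3273  0.0512] [0.0006 0.0006]
bayL [0.5117 0.0868 0.0517] [0.0233 0.0233]
bayR [ 0.6156  0.1158 -0.0061] [0.0255 0.0255]
bayT [0.5507 0.1358 0.0505] [0.0306 0.0306]
bayB [ 0.5738  0.0627 -0.0031] [0.0343 0.0343]
bayc [0.5628 0.1005 0.0221] [0.0007 0.0007]
button [0.514  0.4369 0.0283] [0.0011 0.0011]
cap [ 0.638  -0.1703  0.029 ] [0.0007 0.0007]
handle0 [0.4406 0.253  0.0851] [0.0025 0.0025]
handle1 [0.4392 0.182  0.0826] [0.0029 0.0029]
farcorner [0.6319 0.4029 0.0347] [0.0018 0.0018]
nearcorner [0.4782 0.3897 0.0343] [0.0009 0.0009]
baycornB [ 0.5686  0.0609 -0.0209] [0.0606 0.0606]
baycornR [0.636 0.047 0.027]
```

{"method": "step_arm", "body": {"commands": [[1,[0,0,0],-0.085],[1,[0,0,0],-0.085],[1,[0,0,0],-0.086]], "force": 40}}

```text
clock: 0.6
ee_pos: [0.1708, 0.653, 0.3038]
tool_rot: [0.0, 1.0, 0.002, -0.0]
contact_force: [0.2, -0.0, -1.0]
gripper_width: 0.0854
gripper_force: 0.0
```

{"method": "step_arm", "body": {"commands": [[0.8,[0.027,0.031,0],0],[0.8,[0.027,0.031,0],0],[0.8,[0.027,0.031,0],0],[0.8,[0.027,0.031,0],0],[0.8,[0.027,0.031,0],0]]}}

```text
clock: 1.02
ee_pos: [0.3066, 0.4965, 0.304]
tool_rot: [-0.0, 1.0, 0.0, 0.0]
contact_force: [0.6, 0.0, -0.7]
gripper_width: 0.0685
gripper_force: 0.0
```

{"method": "step_arm", "body": {"commands": [[0.8,[0.027,0.031,0],0],[0.8,[0.027,0.031,0],0],[0.8,[0.027,0.031,0],0],[0.8,[0.027,0.031,0],0],[0.8,[0.027,0.031,0],0]]}}

```text
clock: 1.43
ee_pos: [0.4417, 0.3414, 0.3043]
tool_rot: [-0.0, 1.0, 0.0, 0.0]
contact_force: [0.5, 1.9, 0.3]
gripper_width: 0.0683
gripper_force: 0.0
```

{"method": "step_arm", "body": {"commands": [[0.8,[0.027,0.031,0],0],[0.8,[0.027,0.031,0],0],[0.8,[0.027,0.031,0],0],[0.8,[0.027,0.031,0],0],[0.8,[0,0,0],0]]}}

```text
clock: 1.85
ee_pos: [0.5521, 0.2143, 0.3037]
tool_rot: [0.001, 1.0, -0.002, 0.0]
contact_force: [-0.6, 1.6, -0.3]
gripper_width: 0.0684
gripper_force: 0.0
```

```bash
python3 - <<'E'
from h import *
W=V("wrist","w1"); print(sense()["ee_pos"],sense()["joints"].round(2))
E
```

```text
[0.55069935 0.21605932 0.30354182] [ 0.7   0.22 -0.18  0.   -1.17  0.86]
```

View pics/w1.png

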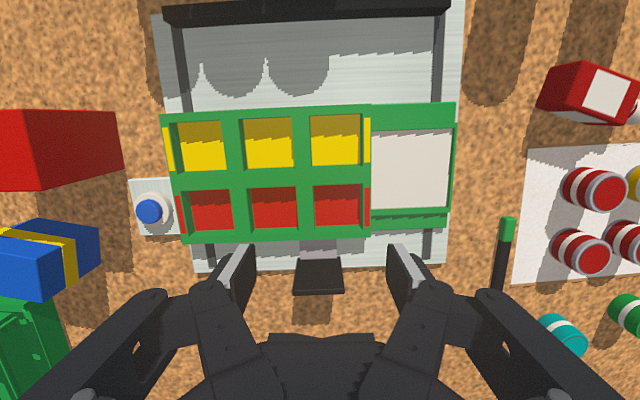

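The wrist view shows the yellow cells at about (203,145), (268,142), (335,138) and the red cells at (211,212), (274,209), (338,205). The bay is at (412,168), the handle top at (319,288), the button at (149,211), and the bottle at (590,92) with its cap pointing right. I fit the carriage pose to the visible cell floors.

```bash
cat > fit.py <<'E'
from h import *
from scipy.optimize import least_squares
def quad(c,u,v,h,z): return np.array([[*(c+a*h*u+b*h*v),z] for a,b in((-1,-1),(1,-1),(1,1),(-1,1))])
def model(W,p):   # p: centre of bottom-left... centre of the 6 cells x,y, yaw
    u=np.array([np.cos(p[2]),np.sin(p[2])]);v=np.array([-u[1],u[0]]);out=[]
    for i in(-1,1):
        for j in(1,0,-1):
            c=np.array(p[:2])+.04*i*u+.08*j*v
            f=W.px(quad(c,u,v,.03,.021)).astype(np.float32);t=W.px(quad(c,u,v,.03,.041)).astype(np.float32)
            _,q=cv2.intersectConvexConvex(f,t);m=cv2.moments(q);out.append((m["m10"]/m["m00"],m["m01"]/m["m00"]))
    return np.array(out)
def cells(p):
    u=np.array([np.cos(p[2]),np.sin(p[2])]);v=np.array([-u[1],u[0]])
    return {("red" if i<0 else "yel")+str(j):(np.array(p[:2])+.04*i*u+.08*j*v).round(4) for i in(-1,1) for j in(1,0,-1)}
E
python3 - <<'E'
from fit import *
W=V("wrist"); 
r=W.blobs((-8,150,60),(8,255,255),250,(170,100,365,250));y=W.blobs((20,150,60),(34,255,255),250,(170,100,365,250))
print(r,y)
obs=np.array([b[0] for b in sorted(r)]+[b[0] for b in sorted(y)])
if len(obs)==6:
    s=least_squares(lambda p:(model(W,p)-obs).ravel(),[.55,.24,0]);print(s.x,np.abs(s.fun).max(),cells(s.x))
    p=s.x;u=np.array([np.cos(p[2]),np.sin(p[2])]);v=np.array([-u[1],u[0]])
bay=W.blobs((0,0,150),(180,60,255),1000,(365,120,455,215));print("bay",bay,[W.at(b[0],.021).round(4) for b in bay])
bl=W.blobs((105,120,60),(125,255,255),100,(130,190,180,230));print("btn",bl,[W.at(b[0],.028).round(4) for b in bl])
hd=[(293,288),(344,291),(342,262),(297,260)];print([W.at(q,.095).round(4) for q in hd])
# red / yellow tins and bottle from this view
S=V("scene");D=V("side")
for q in [(590,92)]: print(W.at(q,.05))
E
```

```text
[([338.7, 203.2], [315, 183, 47, 42, 1830]), ([275.9, 205.8], [253, 186, 47, 41, 1743]), ([212.8, 208.4], [190, 188, 46, 41, 1553])] [([336.9, 138.0], [312, 113, 50, 52, 2454]), ([270.1, 141.1], [245, 116, 51, 51, 2360]), ([203.4, 144.3], [179, 119, 49, 51, 2111])]
[0.55628054 0.27465285 0.03528831] 0.16098197835356132 {'red1': array([0.5135, 0.3532]), 'red0': array([0.5163, 0.2732]), 'red-1': array([0.5191, 0.1933]), 'yel1': array([0.5934, 0.356 ]), 'yel0': array([0.5963, 0.2761]), 'yel-1': array([0.5991, 0.1961])}
bay [([411.4, 168.9], [373, 131, 81, 77, 5716])] [array([0.5619, 0.1026, 0.021 ])]
btn [([149.9, 210.1], [137, 198, 27, 25, 492])] [array([0.5122, 0.4364, 0.028 ])]
[array([0.4413, 0.2476, 0.095 ]), array([0.437 , 0.1906, 0.095 ]), array([0.4732, 0.1934, 0.095 ]), array([0.476 , 0.2421, 0.095 ])]
[ 0.65323026 -0.0838341   0.05      ]
```

{"method": "step_arm", "body": {"commands": [[0.8,[-0.002,0.039,0],0],[0.8,[-0.002,0.039,0],0],[0.8,[-0.002,0.039,0],0],[0.8,[-0.002,0.039,0],0],[0.8,[-0.002,0.039,0],0]]}}

```text
clock: 2.47
ee_pos: [0.5381, 0.0241, 0.3043]
tool_rot: [-0.0, 1.0, 0.002, 0.0]
contact_force: [1.0, 0.2, 0.3]
gripper_width: 0.0682
gripper_force: 0.0
```

{"method": "step_arm", "body": {"commands": [[0.8,[-0.002,0.039,0],0],[0.8,[-0.002,0.039,0],0],[0.8,[-0.002,0.039,0],0],[0.8,[-0.002,0.039,0],0],[0.8,[-0.002,0.039,0],0]]}}

```text
clock: 2.88
ee_pos: [0.5287, -0.171, 0.3045]
tool_rot: [-0.0, 1.0, 0.002, 0.001]
contact_force: [0.7, -0.2, 0.4]
gripper_width: 0.0683
gripper_force: 0.0
```

{"method": "step_arm", "body": {"commands": [[0.8,[0,0,0],-0.017],[0.8,[0,0,0],-0.018],[0.8,[0,0,0],0]]}}

```text
clock: 3.13
ee_pos: [0.529, -0.1699, 0.304]
tool_rot: [-0.0, 1.0, 0.019, 0.0]
contact_force: [0.1, -0.3, -0.1]
gripper_width: 0.0681
gripper_force: 0.0
```

```bash
python3 - <<'E'
from h import *
W=V("wrist","w2"); print(sense()["ee_pos"],sense()["tool_rot"],sense()["joints"].round(2))
for k,lo,hi in(("red",(-8,140,60),(8,255,255)),("yel",(20,130,80),(34,255,255))):
    for c,s in W.blobs(lo,hi,150,(0,0,640,330)): print(k,c,s,W.at(c,.05).round(4))
E
```

```text
[ 0.52914634 -0.16949002  0.3040184 ] [-9.28225607e-05  9.99828807e-01  1.85021537e-02  1.34511862e-04] [ 0.04  0.16 -0.25 -0.   -1.15  1.57]
red [270.7, 65.9] [220, 27, 98, 75, 2843] [ 0.6529 -0.113   0.05  ]
red [36.8, 176.5] [19, 156, 37, 42, 1127] [0.5262 0.1728 0.05  ]
red [295.3, 173.1] [278, 156, 36, 35, 993] [ 0.5398 -0.1403  0.05  ]
red [54.6, 178.8] [48, 160, 14, 39, 193] [0.524  0.1499 0.05  ]
red [364.3, 237.6] [348, 223, 34, 31, 823] [ 0.4629 -0.2257  0.05  ]
red [297.9, 244.4] [282, 229, 33, 31, 800] [ 0.4509 -0.1444  0.05  ]
yel [24.0, 112.3] [2, 88, 45, 50, 1667] [0.6009 0.1719 0.05  ]
yel [439.7, 158.7] [432, 144, 28, 40, 174] [ 0.5626 -0.3044  0.05  ]
yel [460.1, 167.8] [443, 150, 36, 37, 1014] [ 0.5531 -0.3298  0.05  ]
yel [378.5, 172.7] [361, 155, 36, 36, 1031] [ 0.5437 -0.2357  0.05  ]
yel [429.8, 232.0] [419, 223, 34, 30, 191] [ 0.4729 -0.3056  0.05  ]
yel [444.1, 247.2] [428, 232, 33, 31, 802] [ 0.4532 -0.3267  0.05  ]
```

View pics/w2.png

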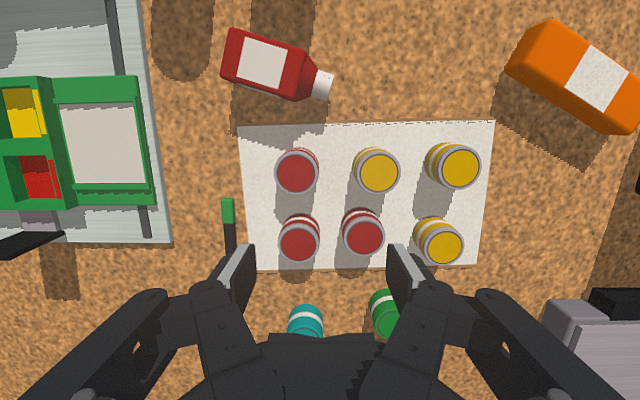

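The wrist view agrees with the two-view positions to about 1 mm: red tins at (295,173), (298,244), (364,238) and yellow at (378,173), (460,168), (444,247). The bottle lies from (225,60) to the cap at (322,85). I pick the first red tin.

{"method": "step_arm", "body": {"commands": [[0.8,[-0.0257,-0.0093,0.03],0],[0.8,[-0.0257,-0.0093,0.03],0],[0.8,[-0.0256,-0.0093,0.03],0],[0.8,[0,0,0.04],0],[0.8,[0,0,0],0]]}}

```text
clock: 3.6
ee_pos: [0.4467, -0.1438, 0.1689]
tool_rot: [-0.0, 1.0, 0.018, -0.004]
contact_force: [-0.9, 0.8, 0.1]
gripper_width: 0.0685
gripper_force: 0.0
```

{"method": "step_arm", "body": {"commands": [[0.8,[0,0,0.04],0],[0.8,[0,0,0.039],0],[0.8,[0,0,0],0],[0.8,[0,0,0],0]]}}

```text
clock: 3.93
ee_pos: [0.4515, -0.1451, 0.095]
tool_rot: [0.0, 1.0, 0.019, -0.002]
contact_force: [0.6, 0.2, 0.5]
gripper_width: 0.0685
gripper_force: 0.0
```

{"method": "step_arm", "body": {"commands": [[0.4,[0,0,0],0],[0.4,[0,0,0],0],[0.4,[0,0,0],0],[0.4,[0,0,0],0]], "force": 40}}

```text
clock: 4.27
ee_pos: [0.453, -0.1455, 0.0977]
tool_rot: [-0.0, 1.0, 0.018, 0.003]
contact_force: [0.1, 2.2, 8.0]
gripper_width: 0.0508
gripper_force: 42.4
```

{"method": "step_arm", "body": {"commands": [[0.4,[0,0,-0.02],0],[0.4,[0,0,-0.035],0],[0.4,[0,0,-0.04],0],[0.4,[0.006,-0.038,0],0],[0.4,[0.006,-0.038,0],0]]}}

```text
clock: 4.68
ee_pos: [0.4618, -0.0696, 0.1944]
tool_rot: [-0.001, 1.0, 0.015, 0.004]
contact_force: [0.1, 0.8, -2.9]
gripper_width: 0.0508
gripper_force: 42.5
```

{"method": "step_arm", "body": {"commands": [[0.4,[0.006,-0.038,0],0],[0.4,[0.006,-0.038,0],0],[0.4,[0.006,-0.038,0],0],[0.4,[0.006,-0.038,0],0],[0.4,[0.006,-0.038,0],0]]}}

```text
clock: 5.1
ee_pos: [0.4837, 0.1236, 0.1921]
tool_rot: [-0.001, 1.0, 0.018, 0.001]
contact_force: [1.2, -0.8, -1.6]
gripper_width: 0.051
gripper_force: 42.5
```

{"method": "step_arm", "body": {"commands": [[0.4,[0.006,-0.038,0],0],[0.4,[0.006,-0.038,0],0],[0.4,[0.006,-0.038,0],0],[0.4,[0.006,-0.038,0],0],[0.4,[0.006,-0.038,0],0]]}}

```text
clock: 5.52
ee_pos: [0.5069, 0.3146, 0.1922]
tool_rot: [-0.001, 1.0, 0.018, 0.001]
contact_force: [0.4, -0.6, -1.0]
gripper_width: 0.0507
gripper_force: 42.5
```

{"method": "step_arm", "body": {"commands": [[0.4,[0.002,-0.002,0],0],[0.4,[0,0,0],0],[0.4,[0,0,0],0]]}}

```text
clock: 5.77
ee_pos: [0.5086, 0.3146, 0.1909]
tool_rot: [-0.0, 1.0, 0.018, 0.0]
contact_force: [-0.7, 0.3, -1.4]
gripper_width: 0.0509
gripper_force: 42.4
```

```bash
python3 - <<'E'
from h import *
D=V("side");S=V("scene");W=V("wrist","w3");print(sense()["ee_pos"],sense()["tool_rot"],sense()["gripper_width"],sense()["gripper_force"])
a=np.hstack([D.im[100:300,220:440],cv2.resize(W.im[60:400,100:520],(247,200))]);cv2.imwrite("pics/c3.png",cv2.resize(a,None,fx=1.7,fy=1.7)[:,:,::-1])
E
```

```text
[0.50874344 0.31344012 0.19069926] [-2.76173540e-04  9.99854678e-01  1.70446156e-02  1.64799534e-04] 0.050804814511947106 42.42419421672821
```

View pics/c3.png

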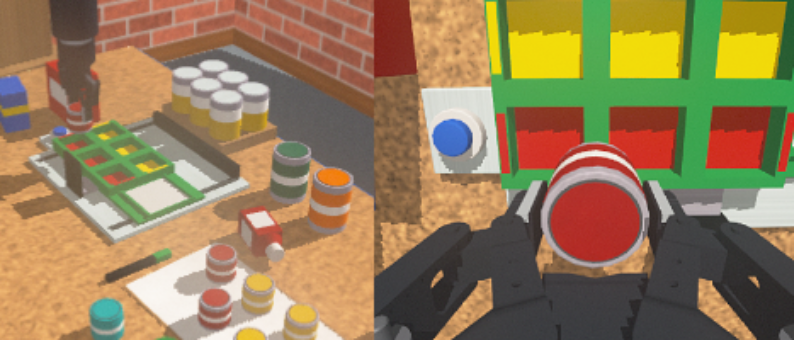

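The tin is held centred between the pads at (594,220) in the picture, and the carriage below is still empty. I place it in the left-hand red cell.

{"method": "step_arm", "body": {"commands": [[0.4,[0.007,-0.039,0],0],[0.4,[0,0,0],0],[0.4,[0,0,0.035],0],[0.4,[0,0,0.02],0],[0.4,[0,0,0],0]]}}

```text
clock: 6.33
ee_pos: [0.5128, 0.3511, 0.131]
tool_rot: [0.002, 1.0, 0.017, -0.003]
contact_force: [-1.6, -1.0, -3.0]
gripper_width: 0.0508
gripper_force: 42.6
```

{"method": "step_arm", "body": {"commands": [[0.4,[0,0,0.01],0],[0.4,[0,0,0.007],0],[0.4,[0,0,0],0],[0.4,[0,0,0],0]]}}

```text
clock: 6.67
ee_pos: [0.515, 0.3539, 0.1188]
tool_rot: [-0.0, 1.0, 0.017, 0.001]
contact_force: [0.5, 0.4, -1.3]
gripper_width: 0.0506
gripper_force: 43.5
```

{"method": "step_arm", "body": {"commands": [[0.75,[0,0,0],0],[0.75,[0,0,0],0],[0.75,[0,0,0],0]]}}

```text
clock: 6.92
ee_pos: [0.5147, 0.354, 0.1185]
tool_rot: [-0.0, 1.0, 0.018, 0.0]
contact_force: [-0.1, -0.6, -0.2]
gripper_width: 0.0642
gripper_force: 0.0
```

{"method": "step_arm", "body": {"commands": [[0.75,[0,0,-0.02],0],[0.8,[0,0,-0.03],0],[0.8,[0,0,-0.03],0],[0.8,[0,0,-0.03],0],[0.8,[0,0,0],0]]}}

```text
clock: 7.33
ee_pos: [0.5167, 0.3556, 0.2351]
tool_rot: [-0.003, 1.0, 0.018, 0.004]
contact_force: [0.8, 0.8, 1.5]
gripper_width: 0.0683
gripper_force: 0.0
```

```bash
python3 - <<'E'
from h import *
D=V("side");W=V("wrist","w4");print(sense()["ee_pos"],sense()["tool_rot"])
a=np.hstack([D.im[100:300,220:440],cv2.resize(W.im[60:400,100:520],(247,200))]);cv2.imwrite("pics/c4.png",cv2.resize(a,None,fx=1.7,fy=1.7)[:,:,::-1])
for b in W.blobs((-8,140,60),(8,255,255),250): print(b,W.at(b[0],.071).round(4))
E
```

```text
[0.51484352 0.35431604 0.22985388] [-0.00151128  0.99984266  0.01763378  0.00119456]
([96.5, 91.7], [0, 25, 209, 129, 24088]) [0.6046 0.5358 0.071 ]
([326.9, 178.2], [295, 171, 59, 31, 584]) [0.5411 0.3517 0.071 ]
([404.3, 196.3], [377, 171, 57, 52, 2776]) [0.5281 0.2861 0.071 ]
([484.2, 196.4], [458, 171, 54, 52, 2405]) [0.5305 0.2178 0.071 ]
([287.7, 200.2], [284, 176, 8, 50, 341]) [0.5212 0.384  0.071 ]
([525.9, 200.5], [518, 176, 16, 50, 336]) [0.5282 0.1802 0.071 ]
([323.1, 211.7], [299, 189, 49, 46, 1771]) [0.5121 0.3538 0.071 ]
```

The tin's top is measured at (0.512, 0.354), so it is in its cell. Next is the red tin at (0.540, -0.140).

```bash
cat > see.py <<'E'
from h import *
import sys
def go(p,t,q):
    y=2*np.arctan2(q[2],q[1]); d=np.array(t)-p[:2]; c,s=np.cos(y),np.sin(y)
    return np.round([d[0]*c+d[1]*s,d[0]*s-d[1]*c],4)
if __name__=="__main__":
    W=V("wrist"); st=sense(); p=st["ee_pos"];q=st["tool_rot"];print("tcp",p.round(4),"yaw",round(2*np.arctan2(q[2],q[1]),4),"w",round(st["gripper_width"],4),"F",round(st["gripper_force"],1))
    z=float(sys.argv[1])
    for k,lo,hi in(("red",(-8,140,50),(8,255,255)),("yel",(20,130,70),(34,255,255))):
        for c,s in W.blobs(lo,hi,300):
            if s[2]<130 and s[0]>0 and s[1]>0: X=W.at(c,z)[:2];print(k,np.round(c),s[2:4],X.round(4),"go",go(p,X,q))
    for a in sys.argv[2:]:
        t=[float(v) for v in a.split(",")];print("to",t,go(p,t,q))
E
```

{"method": "step_arm", "body": {"commands": [[0.8,[0.0005,0.038,0],0],[0.8,[0.0005,0.038,0],0],[0.8,[0.0005,0.038,0],0],[0.8,[0.0005,0.038,0],0],[0.8,[0.0005,0.038,0],0]]}}

```text
clock: 7.85
ee_pos: [0.5228, 0.1621, 0.2267]
tool_rot: [0.0, 1.0, 0.018, -0.001]
contact_force: [0.6, -0.4, 0.9]
gripper_width: 0.0682
gripper_force: 0.0
```

{"method": "step_arm", "body": {"commands": [[0.8,[0.0005,0.038,0],0],[0.8,[0.0005,0.038,0],0],[0.8,[0.0005,0.038,0],0],[0.8,[0.0005,0.038,0],0],[0.8,[0.0005,0.038,0],0]]}}

```text
clock: 8.27
ee_pos: [0.532, -0.0276, 0.2269]
tool_rot: [0.0, 1.0, 0.018, -0.001]
contact_force: [0.6, 0.6, 0.2]
gripper_width: 0.0684
gripper_force: 0.0
```

{"method": "step_arm", "body": {"commands": [[0.8,[0.001,0.038,0],0],[0.8,[0.001,0.038,0],0],[0.8,[0.001,0.038,0],0],[0.8,[0,0,0],0],[0.8,[0,0,0],0]]}}

```text
clock: 8.68
ee_pos: [0.539, -0.1417, 0.2265]
tool_rot: [-0.0, 1.0, 0.016, -0.001]
contact_force: [0.4, 0.5, -0.7]
gripper_width: 0.0681
gripper_force: 0.0
```

```bash
python3 see.py .05
```

```text
tcp [ 0.5391 -0.1404  0.2267] yaw 0.0328 w 0.0681 F 0.0
red [287.  62.] [127, 97] [ 0.653  -0.1117] go [ 0.1147 -0.025 ]
red [319. 200.] [46, 44] [ 0.5397 -0.1402] go [ 0.0006 -0.0002]
yel [485. 176.] [34, 47] [ 0.5663 -0.2871] go [0.0223 0.1475]
yel [499. 181.] [41, 53] [ 0.5621 -0.3008] go [0.0177 0.1611]
yel [528. 192.] [45, 45] [ 0.5532 -0.3298] go [0.0078 0.1897]
yel [425. 199.] [46, 45] [ 0.5437 -0.2358] go [0.0014 0.0954]
yel [471. 258.] [40, 36] [ 0.4857 -0.2885] go [-0.0583  0.1462]
yel [482. 269.] [48, 39] [ 0.4742 -0.3021] go [-0.0702  0.1594]
yel [505. 283.] [40, 29] [ 0.459  -0.3294] go [-0.0863  0.1862]
```

{"method": "step_arm", "body": {"commands": [[0.8,[0,0,0.04],0],[0.8,[0,0,0.04],0],[0.8,[0,0,0.035],0],[0.8,[0,0,0.017],0],[0.8,[0,0,0],0]]}}

```text
clock: 9.15
ee_pos: [0.537, -0.1383, 0.0914]
tool_rot: [-0.0, 1.0, 0.018, -0.004]
contact_force: [-1.0, -0.1, 1.2]
gripper_width: 0.0686
gripper_force: 0.0
```

{"method": "step_arm", "body": {"commands": [[0.8,[0,0,0],0],[0.4,[0,0,0],0],[0.4,[0,0,0],0],[0.4,[0,0,0],0],[0.4,[0,0,0],0]]}}

```text
clock: 9.57
ee_pos: [0.5411, -0.1392, 0.0978]
tool_rot: [-0.0, 1.0, 0.018, 0.002]
contact_force: [-0.8, 4.1, 8.0]
gripper_width: 0.0506
gripper_force: 42.6
```

{"method": "step_arm", "body": {"commands": [[0.4,[0,0,-0.02],0],[0.4,[0,0,-0.035],0],[0.4,[0,0,-0.04],0],[0.4,[-0.001,-0.038,0],0],[0.4,[-0.001,-0.038,0],0]]}}

```text
clock: 9.98
ee_pos: [0.5364, -0.0641, 0.1943]
tool_rot: [-0.001, 1.0, 0.016, 0.003]
contact_force: [0.4, 0.9, -1.9]
gripper_width: 0.0509
gripper_force: 42.3
```

{"method": "step_arm", "body": {"commands": [[0.4,[-0.001,-0.038,0],0],[0.4,[-0.001,-0.038,0],0],[0.4,[-0.001,-0.038,0],0],[0.4,[-0.001,-0.038,0],0],[0.4,[-0.001,-0.038,0],0]]}}

```text
clock: 10.4
ee_pos: [0.5229, 0.1277, 0.1918]
tool_rot: [-0.0, 1.0, 0.017, 0.001]
contact_force: [1.1, -0.3, -1.3]
gripper_width: 0.0507
gripper_force: 42.3
```

{"method": "step_arm", "body": {"commands": [[0.4,[-0.001,-0.038,0],0],[0.4,[-0.001,-0.038,0],0],[0.4,[-0.001,-0.036,0],0],[0.4,[0,0,0],0],[0.4,[0,0,0],0]]}}

```text
clock: 10.82
ee_pos: [0.5162, 0.2397, 0.1913]
tool_rot: [-0.0, 1.0, 0.019, 0.0]
contact_force: [-0.4, -1.0, -1.4]
gripper_width: 0.0506
gripper_force: 42.3
```

```bash
python3 see.py .14 .5163,.2732
```

```text
tcp [0.5161 0.2383 0.1911] yaw 0.0365 w 0.0507 F 42.3
red [199. 191.] [65, 60] [0.5551 0.2949] go [ 0.041  -0.0551]
red [423. 208.] [14, 59] [0.5509 0.1953] go [0.0333 0.0443]
red [192. 202.] [54, 59] [0.55   0.2984] go [ 0.0361 -0.0588]
red [162. 223.] [57, 55] [0.5394 0.3136] go [ 0.026  -0.0743]
red [321. 227.] [103, 45] [0.54   0.2406] go [ 0.024  -0.0014]
red [321. 280.] [89, 79] [0.5127 0.2395] go [-0.0034 -0.0014]
yel [280. 105.] [77, 77] [0.5924 0.259 ] go [ 0.077  -0.0179]
yel [381. 105.] [77, 77] [0.5939 0.2181] go [0.0771 0.023 ]
yel [177. 106.] [72, 77] [0.591  0.3012] go [ 0.0771 -0.0601]
yel [433. 104.] [17, 71] [0.5953 0.1968] go [0.0776 0.0443]
yel [124. 105.] [20, 70] [0.5907 0.3241] go [ 0.0777 -0.083 ]
to [0.5163, 0.2732] [ 0.0015 -0.0349]
```

{"method": "step_arm", "body": {"commands": [[0.4,[0.004,-0.035,0],0],[0.4,[0,0,0],0],[0.4,[0,0,0.035],0],[0.4,[0,0,0.02],0],[0.4,[0,0,0],0]]}}

```text
clock: 11.28
ee_pos: [0.5175, 0.27, 0.1321]
tool_rot: [0.002, 1.0, 0.016, -0.003]
contact_force: [-0.8, -0.8, -2.1]
gripper_width: 0.0504
gripper_force: 42.5
```

{"method": "step_arm", "body": {"commands": [[0.4,[0,0,0.01],0],[0.4,[0,0,0.007],0],[0.4,[0,0,0],0],[0.4,[0,0,0],0]]}}

```text
clock: 11.62
ee_pos: [0.5198, 0.2729, 0.1196]
tool_rot: [-0.0, 1.0, 0.017, 0.0]
contact_force: [0.6, -0.6, -1.4]
gripper_width: 0.0507
gripper_force: 42.5
```

{"method": "step_arm", "body": {"commands": [[0.75,[0,0,0],0],[0.75,[0,0,0],0],[0.75,[0,0,0],0],[0.75,[0,0,-0.02],0],[0.75,[0,0,-0.03],0]]}}

```text
clock: 12.03
ee_pos: [0.5181, 0.2718, 0.1669]
tool_rot: [0.002, 1.0, 0.017, -0.002]
contact_force: [0.5, 0.2, 0.8]
gripper_width: 0.0642
gripper_force: 0.0
```

{"method": "step_arm", "body": {"commands": [[0.8,[0,0,-0.03],0],[0.8,[0,0,-0.03],0],[0.8,[-0.0056,0.038,0],0],[0.8,[-0.0056,0.038,0],0],[0.8,[-0.0056,0.038,0],0]]}}

```text
clock: 12.45
ee_pos: [0.5062, 0.1577, 0.2298]
tool_rot: [-0.001, 1.0, 0.018, 0.001]
contact_force: [1.0, -0.3, -0.9]
gripper_width: 0.0681
gripper_force: 0.0
```

{"method": "step_arm", "body": {"commands": [[0.8,[-0.0056,0.038,0],0],[0.8,[-0.0056,0.038,0],0],[0.8,[-0.0056,0.038,0],0],[0.8,[-0.0056,0.038,0],0],[0.8,[-0.0056,0.038,0],0]]}}

```text
clock: 12.87
ee_pos: [0.4847, -0.0341, 0.2295]
tool_rot: [-0.0, 1.0, 0.018, 0.001]
contact_force: [1.9, -0.8, -0.1]
gripper_width: 0.0686
gripper_force: 0.0
```

{"method": "step_arm", "body": {"commands": [[0.8,[-0.0056,0.038,0],0],[0.8,[-0.0056,0.038,0],0],[0.8,[-0.0056,0.038,0],0],[0.8,[-0.0056,0.038,0],0],[0.8,[-0.0056,0.038,0],0]]}}

```text
clock: 13.28
ee_pos: [0.4635, -0.2251, 0.2295]
tool_rot: [0.0, 1.0, 0.018, 0.001]
contact_force: [1.8, -0.4, 0.1]
gripper_width: 0.0681
gripper_force: 0.0
```

{"method": "step_arm", "body": {"commands": [[0.8,[0,0,0],0],[0.8,[0,0,0],0]]}}

```text
clock: 13.45
ee_pos: [0.4633, -0.2253, 0.2289]
tool_rot: [-0.0, 1.0, 0.016, 0.0]
contact_force: [-0.0, 1.1, 0.2]
gripper_width: 0.0681
gripper_force: 0.0
```

```bash
python3 see.py .05 .4635,-.2257
```

```text
tcp [ 0.4636 -0.2241  0.229 ] yaw 0.0328 w 0.068 F 0.0
red [321. 201.] [45, 43] [ 0.4632 -0.2254] go [-0.0005  0.0013]
yel [449. 100.] [49, 52] [ 0.5536 -0.3296] go [0.0864 0.1084]
yel [336. 108.] [51, 53] [ 0.5442 -0.2354] go [0.0801 0.0139]
yel [430. 214.] [45, 43] [ 0.4536 -0.3267] go [-0.0134  0.1022]
to [0.4635, -0.2257] [-0.0002  0.0016]
```

{"method": "step_arm", "body": {"commands": [[0.8,[0,0.001,0.04],0],[0.8,[0,0,0.04],0],[0.8,[0,0,0.035],0],[0.8,[0,0,0.019],0],[0.8,[0,0,0],0]]}}

```text
clock: 13.92
ee_pos: [0.4619, -0.2227, 0.0912]
tool_rot: [-0.001, 1.0, 0.018, -0.004]
contact_force: [-0.7, -0.4, 0.1]
gripper_width: 0.0681
gripper_force: 0.0
```

{"method": "step_arm", "body": {"commands": [[0.8,[0,0,0],0],[0.4,[0,0,0],0],[0.4,[0,0,0],0],[0.4,[0,0,0],0],[0.4,[0,0,0],0]]}}

```text
clock: 14.33
ee_pos: [0.4655, -0.2241, 0.097]
tool_rot: [0.0, 1.0, 0.018, 0.002]
contact_force: [-0.3, 3.9, 7.3]
gripper_width: 0.0511
gripper_force: 42.4
```

{"method": "step_arm", "body": {"commands": [[0.4,[0,0,-0.02],0],[0.4,[0,0,-0.035],0],[0.4,[0,0,-0.04],0],[0.4,[0.0067,-0.038,0],0],[0.4,[0.0067,-0.038,0],0]]}}

```text
clock: 14.75
ee_pos: [0.476, -0.1483, 0.1935]
tool_rot: [-0.0, 1.0, 0.015, 0.004]
contact_force: [1.4, -0.0, -2.7]
gripper_width: 0.0506
gripper_force: 42.3
```

{"method": "step_arm", "body": {"commands": [[0.4,[0.0067,-0.038,0],0],[0.4,[0.0067,-0.038,0],0],[0.4,[0.0067,-0.038,0],0],[0.4,[0.0067,-0.038,0],0],[0.4,[0.0067,-0.038,0],0]]}}

```text
clock: 15.17
ee_pos: [0.5014, 0.0451, 0.1912]
tool_rot: [-0.001, 1.0, 0.018, 0.001]
contact_force: [0.8, -1.0, -1.9]
gripper_width: 0.0507
gripper_force: 42.3
```

{"method": "step_arm", "body": {"commands": [[0.4,[0.0067,-0.038,0],0],[0.4,[0.0067,-0.038,0],0],[0.4,[0.0067,-0.038,0],0],[0.4,[0.0067,-0.036,0],0],[0.4,[0,0,0],0]]}}

```text
clock: 15.58
ee_pos: [0.5246, 0.1997, 0.1912]
tool_rot: [-0.001, 1.0, 0.02, 0.002]
contact_force: [1.8, 0.3, 0.0]
gripper_width: 0.0509
gripper_force: 42.3
```

{"method": "step_arm", "body": {"commands": [[0.4,[0,0,0],0],[0.4,[0,0,0],0]]}}

```text
clock: 15.75
ee_pos: [0.5226, 0.1941, 0.1903]
tool_rot: [-0.0, 1.0, 0.018, 0.0]
contact_force: [0.2, 0.2, -1.4]
gripper_width: 0.051
gripper_force: 42.3
```

```bash
python3 see.py .143 .5191,.1933; python3 see.py .071 | grep red
```

```text
tcp [0.5226 0.1935 0.1903] yaw 0.035 w 0.0508 F 42.3
red [630.  62.] [28, 66] [0.6221 0.0738] go [0.0952 0.1231]
red [146. 199.] [62, 60] [0.5585 0.2713] go [ 0.0385 -0.0765]
red [237. 202.] [66, 60] [0.5583 0.2313] go [ 0.037  -0.0366]
red [330. 199.] [90, 64] [0.5611 0.1916] go [0.0384 0.0032]
red [135. 211.] [56, 62] [0.5525 0.2771] go [ 0.0327 -0.0825]
red [210. 226.] [58, 55] [0.5468 0.2441] go [ 0.0259 -0.0497]
red [101. 229.] [55, 53] [0.5433 0.2946] go [ 0.0242 -0.1003]
red [320. 230.] [105, 49] [0.5468 0.1951] go [ 0.0242 -0.0008]
red [321. 283.] [89, 79] [0.52  0.194] go [-0.0026 -0.0006]
yel [221. 111.] [74, 77] [0.5957 0.2363] go [ 0.0745 -0.0402]
yel [322. 110.] [76, 78] [0.5971 0.1961] go [0.0745 0.    ]
yel [120. 113.] [68, 76] [0.5942 0.2774] go [ 0.0744 -0.0814]
yel [370. 110.] [12, 71] [0.5981 0.1771] go [0.0749 0.019 ]
yel [ 66. 114.] [23, 69] [0.5936 0.3008] go [ 0.0747 -0.1048]
to [0.5191, 0.1933] [-0.0036  0.    ]
red [630.  61.] [28, 67] [ 0.64   -0.0015] go [0.1105 0.1986]
red [145. 199.] [62, 60] [0.5367 0.3168] go [ 0.0182 -0.1232]
red [236. 202.] [67, 60] [0.5366 0.2524] go [ 0.0159 -0.0588]
red [329. 199.] [89, 64] [0.5414 0.1887] go [0.0185 0.0051]
red [134. 211.] [57, 62] [0.5274 0.3264] go [ 0.0092 -0.133 ]
red [209. 226.] [58, 55] [0.5182 0.2732] go [-0.0018 -0.0802]
red [100. 229.] [55, 54] [0.5126 0.3546] go [-0.0046 -0.1617]
red [320. 230.] [105, 48] [0.5184 0.1936] go [-0.0043 -0.0006]
red [321. 283.] [89, 79] [0.4752 0.1919] go [-0.0475 -0.0004]
```

{"method": "step_arm", "body": {"commands": [[0.4,[-0.0005,0,0.035],0],[0.4,[0,0,0.02],0],[0.4,[0,0,0],0],[0.4,[0,0,0.01],0],[0.4,[0,0,0.006],0]]}}

```text
clock: 16.27
ee_pos: [0.5232, 0.1937, 0.1194]
tool_rot: [-0.0, 1.0, 0.017, 0.001]
contact_force: [-0.8, 0.6, -0.5]
gripper_width: 0.0511
gripper_force: 42.4
```

{"method": "step_arm", "body": {"commands": [[0.4,[0,0,0],0],[0.4,[0,0,0],0]]}}

```text
clock: 16.43
ee_pos: [0.5229, 0.194, 0.1195]
tool_rot: [-0.0, 1.0, 0.018, 0.0]
contact_force: [0.2, 0.2, -1.2]
gripper_width: 0.0507
gripper_force: 42.4
```

{"method": "step_arm", "body": {"commands": [[0.75,[0,0,0],0],[0.75,[0,0,0],0],[0.75,[0,0,0],0],[0.75,[0,0,-0.02],0],[0.75,[0,0,-0.03],0]]}}

```text
clock: 16.85
ee_pos: [0.5212, 0.1931, 0.1672]
tool_rot: [0.001, 1.0, 0.017, -0.002]
contact_force: [1.0, 0.7, 0.3]
gripper_width: 0.0642
gripper_force: 0.0
```

{"method": "step_arm", "body": {"commands": [[0.8,[0,0,-0.03],0],[0.8,[0,0,-0.03],0],[0.8,[0.0006,0.039,0],0],[0.8,[0.0006,0.039,0],0],[0.8,[0.0006,0.039,0],0]]}}

```text
clock: 17.27
ee_pos: [0.5284, 0.0766, 0.2302]
tool_rot: [-0.001, 1.0, 0.019, 0.001]
contact_force: [1.5, 0.2, 1.3]
gripper_width: 0.0682
gripper_force: 0.0
```

{"method": "step_arm", "body": {"commands": [[0.8,[0.0006,0.039,0],0],[0.8,[0.0006,0.039,0],0],[0.8,[0.0006,0.039,0],0],[0.8,[0.0006,0.039,0],0],[0.8,[0.0006,0.039,0],0]]}}

```text
clock: 17.68
ee_pos: [0.5382, -0.1194, 0.2297]
tool_rot: [-0.0, 1.0, 0.018, 0.001]
contact_force: [0.3, 0.4, -0.1]
gripper_width: 0.0683
gripper_force: 0.0
```

{"method": "step_arm", "body": {"commands": [[0.8,[0.0006,0.039,0],0],[0.8,[0.0006,0.039,0],0],[0.8,[0.0006,0.039,0],0],[0.8,[0,0,0],0],[0.8,[0,0,0],0]]}}

```text
clock: 18.1
ee_pos: [0.5438, -0.2366, 0.2288]
tool_rot: [0.0, 1.0, 0.016, -0.0]
contact_force: [-0.8, 0.4, 0.7]
gripper_width: 0.0684
gripper_force: 0.0
```

```bash
python3 see.py .05 .544,-.2357
```

```text
tcp [ 0.5439 -0.2353  0.2289] yaw 0.033 w 0.0687 F 0.0
yel [424. 194.] [46, 45] [ 0.5532 -0.3294] go [0.0062 0.0943]
yel [319. 201.] [46, 45] [ 0.5438 -0.2353] go [-0.0001 -0.    ]
to [0.544, -0.2357] [0.0001 0.0004]
```

{"method": "step_arm", "body": {"commands": [[0.8,[0,0,0.04],0],[0.8,[0,0,0.04],0],[0.8,[0,0,0.035],0],[0.8,[0,0,0.019],0],[0.8,[0,0,0],0]]}}

```text
clock: 18.57
ee_pos: [0.5418, -0.2326, 0.0908]
tool_rot: [-0.001, 1.0, 0.018, -0.004]
contact_force: [-0.7, 0.1, 0.3]
gripper_width: 0.0679
gripper_force: 0.0
```

{"method": "step_arm", "body": {"commands": [[0.8,[0,0,0],0],[0.4,[0,0,0],0],[0.4,[0,0,0],0],[0.4,[0,0,0],0],[0.4,[0,0,0],0]]}}

```text
clock: 18.98
ee_pos: [0.5457, -0.2343, 0.0973]
tool_rot: [0.0, 1.0, 0.018, 0.002]
contact_force: [0.0, 3.4, 8.0]
gripper_width: 0.0509
gripper_force: 42.5
```

{"method": "step_arm", "body": {"commands": [[0.4,[0,0,-0.02],0],[0.4,[0,0,-0.035],0],[0.4,[0,0,-0.04],0],[0.4,[0.0067,-0.039,0],0],[0.4,[0.0067,-0.039,0],0]]}}

```text
clock: 19.4
ee_pos: [0.5561, -0.1567, 0.1938]
tool_rot: [-0.0, 1.0, 0.016, 0.004]
contact_force: [0.8, 0.5, -2.5]
gripper_width: 0.0508
gripper_force: 42.3
```

{"method": "step_arm", "body": {"commands": [[0.4,[0.0067,-0.039,0],0],[0.4,[0.0067,-0.039,0],0],[0.4,[0.0067,-0.039,0],0],[0.4,[0.0067,-0.039,0],0],[0.4,[0.0067,-0.039,0],0]]}}

```text
clock: 19.82
ee_pos: [0.5814, 0.0419, 0.1912]
tool_rot: [-0.0, 1.0, 0.018, 0.001]
contact_force: [1.2, -0.2, -1.9]
gripper_width: 0.0507
gripper_force: 42.3
```

{"method": "step_arm", "body": {"commands": [[0.4,[0.0067,-0.039,0],0],[0.4,[0.0067,-0.039,0],0],[0.4,[0.0067,-0.039,0],0],[0.4,[0.0067,-0.039,0],0],[0.4,[0,0,0],0]]}}

```text
clock: 20.23
ee_pos: [0.604, 0.2031, 0.191]
tool_rot: [-0.001, 1.0, 0.02, 0.002]
contact_force: [1.5, -1.3, -1.0]
gripper_width: 0.0506
gripper_force: 42.3
```

{"method": "step_arm", "body": {"commands": [[0.4,[0,0,0],0],[0.4,[0,0,0],0]]}}

```text
clock: 20.4
ee_pos: [0.6024, 0.197, 0.1903]
tool_rot: [-0.0, 1.0, 0.018, 0.0]
contact_force: [0.2, -0.2, -1.2]
gripper_width: 0.0508
gripper_force: 42.3
```

```bash
python3 see.py .143 .5991,.1961 | grep -v red; python3 see.py .071 | grep red
```

```text
tcp [0.6024 0.1963 0.1903] yaw 0.0349 w 0.051 F 42.3
yel [137. 208.] [63, 59] [0.6339 0.279 ] go [ 0.0343 -0.0816]
yel [229. 208.] [68, 61] [0.6352 0.2378] go [ 0.0342 -0.0404]
yel [328. 205.] [106, 88] [0.6379 0.1952] go [0.0355 0.0023]
yel [ 88. 213.] [21, 58] [0.6306 0.3022] go [ 0.0319 -0.1049]
yel [321. 282.] [90, 79] [0.6005 0.197 ] go [-0.0019 -0.0008]
to [0.5991, 0.1961] [-0.0033  0.    ]
red [621. 150.] [48, 65] [ 0.6628 -0.0094] go [0.0532 0.2072]
red [151. 275.] [50, 19] [0.5563 0.3238] go [-0.0419 -0.1295]
red [129. 287.] [60, 26] [0.5449 0.3433] go [-0.0525 -0.1494]
red [114. 314.] [40, 33] [0.5195 0.3605] go [-0.0773 -0.1674]
red [320. 330.] [53, 16] [0.5114 0.1943] go [-0.0911 -0.0015]
```

{"method": "step_arm", "body": {"commands": [[0.4,[-0.001,0.001,0.035],0],[0.4,[0,0,0.02],0],[0.4,[0,0,0],0],[0.4,[0,0,0.01],0],[0.4,[0,0,0.006],0]]}}

```text
clock: 20.92
ee_pos: [0.6026, 0.1953, 0.1195]
tool_rot: [-0.0, 1.0, 0.017, 0.001]
contact_force: [0.6, 0.3, -1.0]
gripper_width: 0.0505
gripper_force: 42.3
```

{"method": "step_arm", "body": {"commands": [[0.4,[0,0,0],0],[0.4,[0,0,0],0]]}}

```text
clock: 21.08
ee_pos: [0.6022, 0.1957, 0.1196]
tool_rot: [-0.0, 1.0, 0.018, 0.0]
contact_force: [-0.4, 0.4, -1.4]
gripper_width: 0.051
gripper_force: 42.4
```

{"method": "step_arm", "body": {"commands": [[0.75,[0,0,0],0],[0.75,[0,0,0],0],[0.75,[0,0,0],0],[0.75,[0,0,-0.02],0],[0.75,[0,0,-0.03],0]]}}

```text
clock: 21.5
ee_pos: [0.6003, 0.195, 0.1668]
tool_rot: [0.001, 1.0, 0.017, -0.002]
contact_force: [0.8, -0.7, -0.8]
gripper_width: 0.0643
gripper_force: 0.0
```

{"method": "step_arm", "body": {"commands": [[0.8,[0,0,-0.03],0],[0.8,[0,0,-0.03],0],[0.8,[-0.005,0.04,0],0],[0.8,[-0.005,0.04,0],0],[0.8,[-0.005,0.04,0],0]]}}

```text
clock: 21.92
ee_pos: [0.5908, 0.0748, 0.2301]
tool_rot: [-0.0, 1.0, 0.019, 0.001]
contact_force: [0.8, 1.0, -1.7]
gripper_width: 0.0685
gripper_force: 0.0
```

{"method": "step_arm", "body": {"commands": [[0.8,[-0.005,0.04,0],0],[0.8,[-0.005,0.04,0],0],[0.8,[-0.005,0.04,0],0],[0.8,[-0.005,0.04,0],0],[0.8,[-0.005,0.04,0],0]]}}

```text
clock: 22.33
ee_pos: [0.5727, -0.1272, 0.2297]
tool_rot: [-0.0, 1.0, 0.018, 0.001]
contact_force: [1.1, 0.3, 0.3]
gripper_width: 0.0687
gripper_force: 0.0
```

{"method": "step_arm", "body": {"commands": [[0.8,[-0.005,0.04,0],0],[0.8,[-0.005,0.04,0],0],[0.8,[-0.005,0.04,0],0],[0.8,[-0.005,0.04,0],0],[0.8,[-0.0016,0.0025,0],0]]}}

```text
clock: 22.75
ee_pos: [0.5563, -0.294, 0.2291]
tool_rot: [0.001, 1.0, 0.016, 0.0]
contact_force: [0.7, 0.8, 0.0]
gripper_width: 0.0685
gripper_force: 0.0
```

{"method": "step_arm", "body": {"commands": [[0.8,[0,0.04,0],0],[0.8,[0,0,0],0],[0.8,[0,0,0],0]]}}

```text
clock: 23.0
ee_pos: [0.5582, -0.3302, 0.2288]
tool_rot: [0.0, 1.0, 0.016, -0.0]
contact_force: [-0.4, 0.4, 0.8]
gripper_width: 0.0682
gripper_force: 0.0
```

```bash
python3 see.py .05 .5533,-.3295
```

```text
tcp [ 0.5583 -0.3291  0.2289] yaw 0.0336 w 0.0682 F 0.0
yel [319. 206.] [46, 44] [ 0.5532 -0.329 ] go [-0.0051 -0.0002]
yel [284. 282.] [48, 25] [ 0.4731 -0.2965] go [-0.0841 -0.0354]
yel [279. 307.] [41, 35] [ 0.4439 -0.291 ] go [-0.1131 -0.0419]
to [0.5533, -0.3295] [-0.005   0.0002]
```

{"method": "step_arm", "body": {"commands": [[0.8,[-0.005,0,0.039],0],[0.8,[0,0,0.04],0],[0.8,[0,0,0.036],0],[0.8,[0,0,0.019],0],[0.8,[0,0,0],0]]}}

```text
clock: 23.47
ee_pos: [0.5512, -0.3266, 0.0903]
tool_rot: [-0.001, 1.0, 0.018, -0.004]
contact_force: [-0.8, 0.7, -0.3]
gripper_width: 0.0679
gripper_force: 0.0
```

{"method": "step_arm", "body": {"commands": [[0.8,[0,0,0],0],[0.4,[0,0,0],0],[0.4,[0,0,0],0],[0.4,[0,0,0],0],[0.4,[0,0,0],0]]}}

```text
clock: 23.88
ee_pos: [0.5551, -0.3288, 0.0975]
tool_rot: [0.001, 1.0, 0.018, 0.002]
contact_force: [0.2, 3.0, 7.5]
gripper_width: 0.0511
gripper_force: 42.4
```

{"method": "step_arm", "body": {"commands": [[0.4,[0,0,-0.02],0],[0.4,[0,0,-0.035],0],[0.4,[0,0,-0.04],0],[0.4,[0.0045,-0.04,0],0],[0.4,[0.0045,-0.04,0],0]]}}

```text
clock: 24.3
ee_pos: [0.5609, -0.2494, 0.1938]
tool_rot: [0.001, 1.0, 0.016, 0.004]
contact_force: [0.8, 1.4, -2.6]
gripper_width: 0.0507
gripper_force: 42.3
```

{"method": "step_arm", "body": {"commands": [[0.4,[0.0045,-0.04,0],0],[0.4,[0.0045,-0.04,0],0],[0.4,[0.0045,-0.04,0],0],[0.4,[0.0045,-0.04,0],0],[0.4,[0.0045,-0.04,0],0]]}}

```text
clock: 24.72
ee_pos: [0.5751, -0.0459, 0.1911]
tool_rot: [-0.0, 1.0, 0.017, 0.001]
contact_force: [0.5, -0.0, -1.5]
gripper_width: 0.0508
gripper_force: 42.3
```

{"method": "step_arm", "body": {"commands": [[0.4,[0.0045,-0.04,0],0],[0.4,[0.0045,-0.04,0],0],[0.4,[0.0045,-0.04,0],0],[0.4,[0.0045,-0.04,0],0],[0.4,[0.0045,-0.04,0],0]]}}

```text
clock: 25.13
ee_pos: [0.5905, 0.1549, 0.1911]
tool_rot: [-0.0, 1.0, 0.018, 0.001]
contact_force: [1.6, -0.4, -1.0]
gripper_width: 0.0508
gripper_force: 42.3
```

{"method": "step_arm", "body": {"commands": [[0.4,[0.0045,-0.04,0],0],[0.4,[0.0045,-0.04,0],0],[0.4,[0.0045,-0.04,0],0],[0.4,[0,-0.003,0],0],[0.4,[0,0,0],0]]}}

```text
clock: 25.55
ee_pos: [0.5996, 0.2789, 0.1903]
tool_rot: [-0.0, 1.0, 0.019, 0.0]
contact_force: [-0.2, -0.8, -1.3]
gripper_width: 0.0511
gripper_force: 42.3
```

{"method": "step_arm", "body": {"commands": [[0.4,[0,0,0],0],[0.4,[0,0,0],0]]}}

```text
clock: 25.72
ee_pos: [0.5997, 0.2753, 0.1903]
tool_rot: [-0.0, 1.0, 0.017, -0.0]
contact_force: [-0.1, -0.5, -1.0]
gripper_width: 0.0506
gripper_force: 42.3
```

```bash
python3 see.py .143 .5963,.2761 | grep -v red; python3 - <<'E'
from h import *
D=V("side");S=V("scene")
cv2.imwrite("pics/c5.png",cv2.resize(np.hstack([D.im[150:350,220:480],S.im[110:310,210:430]]),None,fx=1.6,fy=1.6)[:,:,::-1])
for w,n in((D,"side"),(S,"scene")):
    for c,s in w.blobs((20,130,90),(32,255,255),40): print(n,c,s[2:],w.at(c,.05).round(3))
E
```

```text
tcp [0.5998 0.275  0.1903] yaw 0.034 w 0.0508 F 42.3
yel [227. 208.] [68, 60] [0.6324 0.317 ] go [ 0.034  -0.0408]
yel [320. 196.] [81, 53] [0.6392 0.2769] go [ 0.0394 -0.0005]
yel [407. 201.] [71, 64] [0.6383 0.2396] go [0.0373 0.0367]
yel [179. 214.] [17, 59] [0.6292 0.3384] go [ 0.0315 -0.0623]
yel [432. 227.] [58, 55] [0.6267 0.2267] go [0.0252 0.0492]
yel [320. 229.] [103, 45] [0.6243 0.2762] go [ 0.0245 -0.0004]
yel [321. 282.] [90, 80] [0.5979 0.2753] go [-0.0019 -0.0003]
to [0.5963, 0.2761] [-0.0035 -0.0012]
side [349.0, 170.3] [57, 27, 520] [0.827 0.25  0.05 ]
side [228.0, 164.4] [18, 7, 70] [0.452 0.551 0.05 ]
side [293.8, 187.8] [12, 7, 44] [0.579 0.249 0.05 ]
side [306.5, 187.3] [12, 6, 56] [0.619 0.228 0.05 ]
side [355.6, 291.9] [16, 11, 143] [ 0.444 -0.291  0.05 ]
side [355.6, 301.7] [20, 8, 52] [ 0.423 -0.318  0.05 ]
side [354.9, 308.2] [19, 6, 48] [ 0.409 -0.335  0.05 ]
scene [286.0, 141.2] [11, 7, 62] [ 0.443 -0.293  0.05 ]
scene [332.7, 238.4] [14, 11, 114] [0.59  0.182 0.05 ]
scene [348.8, 239.8] [11, 12, 94] [0.555 0.216 0.05 ]
scene [349.8, 261.8] [21, 23, 254] [0.604 0.282 0.05 ]
scene [370.1, 281.7] [26, 22, 302] [0.603 0.37  0.05 ]
scene [460.7, 314.2] [43, 31, 144] [0.478 0.594 0.05 ]
scene [245.8, 312.3] [12, 12, 80] [0.932 0.24  0.05 ]
scene [260.8, 333.0] [13, 13, 85] [0.931 0.316 0.05 ]
scene [296.6, 346.3] [53, 33, 404] [0.878 0.403 0.05 ]
```

{"method": "step_arm", "body": {"commands": [[0.4,[-0.0015,-0.001,0.035],0],[0.4,[0,0,0.02],0],[0.4,[0,0,0],0],[0.4,[0,0,0.01],0],[0.4,[0,0,0.006],0]]}}

```text
clock: 26.28
ee_pos: [0.5991, 0.2771, 0.1194]
tool_rot: [-0.0, 1.0, 0.017, 0.001]
contact_force: [1.2, -0.4, -1.0]
gripper_width: 0.0508
gripper_force: 42.3
```

{"method": "step_arm", "body": {"commands": [[0.4,[0,0,0],0],[0.4,[0,0,0],0]]}}

```text
clock: 26.45
ee_pos: [0.5988, 0.2773, 0.1197]
tool_rot: [-0.0, 1.0, 0.018, 0.0]
contact_force: [0.1, 0.0, 0.1]
gripper_width: 0.0506
gripper_force: 42.3
```

{"method": "step_arm", "body": {"commands": [[0.75,[0,0,0],0],[0.75,[0,0,0],0],[0.75,[0,0,0],0],[0.75,[0,0,-0.02],0],[0.75,[0,0,-0.03],0]]}}

```text
clock: 26.87
ee_pos: [0.5969, 0.2763, 0.1666]
tool_rot: [0.002, 1.0, 0.017, -0.002]
contact_force: [0.3, -0.4, -0.1]
gripper_width: 0.0636
gripper_force: 0.0
```

{"method": "step_arm", "body": {"commands": [[0.8,[0,0,-0.03],0],[0.8,[0,0,-0.03],0],[0.8,[-0.0116,0.0375,0],0],[0.8,[-0.0116,0.0375,0],0],[0.8,[-0.0116,0.0375,0],0]]}}

```text
clock: 27.28
ee_pos: [0.567, 0.1629, 0.2298]
tool_rot: [-0.001, 1.0, 0.018, 0.001]
contact_force: [1.4, -1.0, -0.6]
gripper_width: 0.0687
gripper_force: 0.0
```

{"method": "step_arm", "body": {"commands": [[0.8,[-0.0116,0.0375,0],0],[0.8,[-0.0116,0.0375,0],0],[0.8,[-0.0116,0.0375,0],0],[0.8,[-0.0116,0.0375,0],0],[0.8,[-0.0116,0.0375,0],0]]}}

```text
clock: 27.7
ee_pos: [0.5154, -0.0274, 0.2296]
tool_rot: [-0.0, 1.0, 0.018, 0.001]
contact_force: [1.2, -0.5, -1.1]
gripper_width: 0.0683
gripper_force: 0.0
```

{"method": "step_arm", "body": {"commands": [[0.8,[-0.0116,0.0375,0],0],[0.8,[-0.0116,0.0375,0],0],[0.8,[-0.0116,0.0375,0],0],[0.8,[-0.0116,0.0375,0],0],[0.8,[-0.0116,0.0375,0],0]]}}

```text
clock: 28.12
ee_pos: [0.464, -0.2169, 0.2297]
tool_rot: [0.0, 1.0, 0.018, 0.001]
contact_force: [1.1, 0.3, 0.0]
gripper_width: 0.068
gripper_force: 0.0
```

{"method": "step_arm", "body": {"commands": [[0.8,[-0.0116,0.0375,0],0],[0.8,[-0.0116,0.0375,0],0],[0.8,[0,0,0],0],[0.8,[0,0,0],0]]}}

```text
clock: 28.45
ee_pos: [0.4433, -0.293, 0.2291]
tool_rot: [0.0, 1.0, 0.016, 0.0]
contact_force: [-0.1, -0.1, 0.2]
gripper_width: 0.0683
gripper_force: 0.0
```

```bash
python3 see.py .05; python3 - <<'E'
from h import *
W=V("wrist")
for w in (W,V("side")):
  for c,s in w.blobs((40,120,50),(95,255,255),60): print("green/turq",c,s[2:],w.at(c,.05).round(3))
cv2.imwrite("pics/w6.png",W.im[:,:,::-1])
E
```

```text
tcp [ 0.4438 -0.2918  0.2291] yaw 0.0328 w 0.068 F 0.0
yel [319. 200.] [46, 45] [ 0.4443 -0.2912] go [ 0.0005 -0.0006]
green/turq [82.2, 150.2] [20, 34, 465] [ 0.484 -0.078  0.05 ]
green/turq [305.3, 263.8] [43, 20, 263] [ 0.38  -0.279  0.05 ]
green/turq [302.8, 287.5] [50, 53, 798] [ 0.353 -0.277  0.05 ]
green/turq [194.1, 281.8] [24, 11, 83] [ 0.356 -0.168  0.05 ]
green/turq [301.2, 301.9] [41, 35, 1109] [ 0.337 -0.275  0.05 ]
green/turq [178.2, 155.8] [38, 60, 1072] [0.308 0.738 0.05 ]
green/turq [282.9, 282.3] [18, 15, 174] [ 0.306 -0.159  0.05 ]
green/turq [317.0, 304.9] [15, 11, 131] [ 0.337 -0.275  0.05 ]
```

View pics/w6.png

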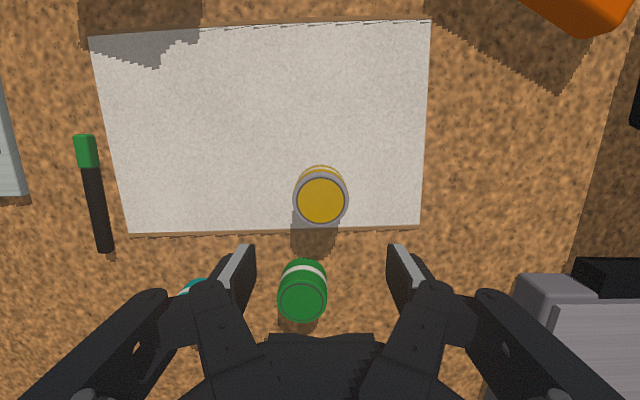

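The knocked yellow tin now stands at (320,200) in the picture, i.e. (0.444, -0.291). The green look-alike at (302,302) is about 107 mm away and clear. I pick this last tin.

{"method": "step_arm", "body": {"commands": [[0.8,[0,0,0.04],0],[0.8,[0,0,0.04],0],[0.8,[0,0,0.035],0],[0.8,[0,0,0.019],0],[0.8,[0,0,0],0]]}}

```text
clock: 29.02
ee_pos: [0.4424, -0.289, 0.091]
tool_rot: [-0.001, 1.0, 0.018, -0.003]
contact_force: [-0.8, 0.5, 0.0]
gripper_width: 0.0686
gripper_force: 0.0
```

{"method": "step_arm", "body": {"commands": [[0.8,[0,0,0],0],[0.4,[0,0,0],0],[0.4,[0,0,0],0],[0.4,[0,0,0],0],[0.4,[0,0,0],0]]}}

```text
clock: 29.43
ee_pos: [0.4457, -0.2911, 0.097]
tool_rot: [0.0, 1.0, 0.018, 0.002]
contact_force: [0.5, 3.4, 8.9]
gripper_width: 0.0512
gripper_force: 42.3
```

{"method": "step_arm", "body": {"commands": [[0.4,[0,0,-0.02],0],[0.4,[0,0,-0.035],0],[0.4,[0,0,-0.04],0],[0.4,[0.011,-0.04,0],0],[0.4,[0.011,-0.04,0],0]]}}

```text
clock: 29.85
ee_pos: [0.4645, -0.2111, 0.1935]
tool_rot: [0.0, 1.0, 0.015, 0.004]
contact_force: [1.1, 0.9, -1.7]
gripper_width: 0.0509
gripper_force: 42.3
```

{"method": "step_arm", "body": {"commands": [[0.4,[0.011,-0.04,0],0],[0.4,[0.011,-0.04,0],0],[0.4,[0.011,-0.04,0],0],[0.4,[0.011,-0.04,0],0],[0.4,[0.011,-0.04,0],0]]}}

```text
clock: 30.27
ee_pos: [0.5114, -0.0065, 0.1912]
tool_rot: [-0.0, 1.0, 0.018, 0.001]
contact_force: [0.6, -0.3, -2.4]
gripper_width: 0.0513
gripper_force: 42.3
```

{"method": "step_arm", "body": {"commands": [[0.4,[0.011,-0.04,0],0],[0.4,[0.011,-0.04,0],0],[0.4,[0.011,-0.04,0],0],[0.4,[0.011,-0.04,0],0],[0.4,[0.011,-0.04,0],0]]}}

```text
clock: 30.68
ee_pos: [0.5593, 0.1955, 0.1911]
tool_rot: [-0.001, 1.0, 0.018, 0.001]
contact_force: [1.7, -0.2, -1.5]
gripper_width: 0.0508
gripper_force: 42.3
```

{"method": "step_arm", "body": {"commands": [[0.4,[0.011,-0.04,0],0],[0.4,[0.011,-0.04,0],0],[0.4,[0.011,-0.04,0],0],[0.4,[0.01,-0.04,0],0],[0.4,[0,0,0],0]]}}

```text
clock: 31.1
ee_pos: [0.5977, 0.3614, 0.1902]
tool_rot: [-0.001, 1.0, 0.02, 0.001]
contact_force: [0.8, -0.3, -0.7]
gripper_width: 0.0506
gripper_force: 42.3
```

{"method": "step_arm", "body": {"commands": [[0.4,[0,0,0],0],[0.4,[0,0,0],0]]}}

```text
clock: 31.27
ee_pos: [0.5962, 0.3546, 0.19]
tool_rot: [0.0, 1.0, 0.018, -0.0]
contact_force: [0.2, -0.5, -0.8]
gripper_width: 0.051
gripper_force: 42.3
```

```bash
python3 see.py .143 .5934,.356 | grep -v red; python3 see.py .071|grep yel; python3 - <<'E'
from h import *
D=V("side");S=V("scene")
cv2.imwrite("pics/c7.png",cv2.resize(np.hstack([D.im[170:320,220:440],S.im[120:270,225:425]]),None,fx=1.9,fy=2.5,interpolation=cv2.INTER_CUBIC)[:,:,::-1])
E
```

```text
tcp [0.5962 0.354  0.1903] yaw 0.0349 w 0.0509 F 42.3
yel [312. 198.] [90, 65] [0.6348 0.3597] go [ 0.0388 -0.0044]
yel [405. 197.] [68, 68] [0.6367 0.32  ] go [0.0392 0.0354]
yel [502. 204.] [74, 71] [0.6348 0.2768] go [0.0358 0.0785]
yel [540. 226.] [56, 54] [0.6253 0.2565] go [0.0257 0.0984]
yel [430. 227.] [59, 55] [0.6232 0.3074] go [0.0254 0.0475]
yel [321. 229.] [106, 48] [0.6208 0.3553] go [ 0.0246 -0.0005]
yel [321. 281.] [90, 80] [0.5946 0.3546] go [-0.0016 -0.0007]
yel [ 61. 321.] [113, 34] [0.5652 0.4868] go [-0.0264 -0.1338]
to [0.5934, 0.356] [-0.0028 -0.0021]
yel [311. 198.] [91, 66] [0.6149 0.3616] go [ 0.0187 -0.0073]
yel [404. 196.] [68, 61] [0.6184 0.2974] go [0.0201 0.0569]
yel [501. 204.] [75, 70] [0.6151 0.2277] go [0.0144 0.1264]
yel [539. 226.] [57, 54] [0.5997 0.1951] go [-0.0021  0.1585]
yel [428. 227.] [58, 55] [0.5964 0.2771] go [-0.0026  0.0764]
yel [321. 229.] [106, 48] [0.5925 0.3536] go [-0.0039 -0.0001]
yel [321. 281.] [90, 80] [0.5502 0.3525] go [-0.0462 -0.0005]
yel [ 61. 321.] [113, 34] [0.5028 0.5661] go [-0.0862 -0.2156]
```

View pics/c7.png

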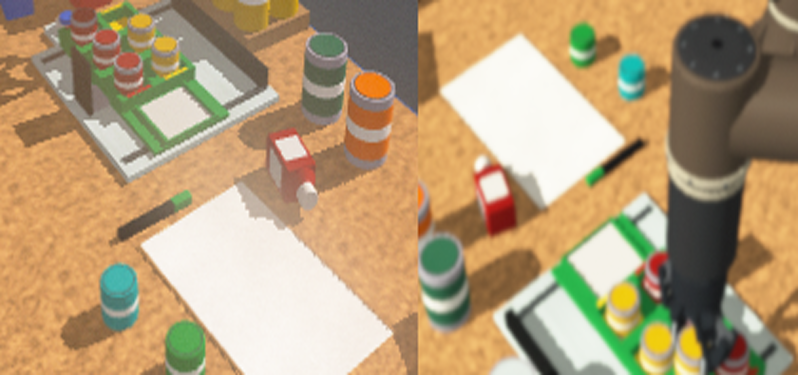

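The picture shows the card empty, all five placed tins upright in their cells, and the bottle still lying with its cap toward the card at side-crop (307,195). I place the last tin, then fly over the bottle.

{"method": "step_arm", "body": {"commands": [[0.4,[-0.0013,-0.0015,0.035],0],[0.4,[0,0,0.02],0],[0.4,[0,0,0],0],[0.4,[0,0,0.01],0],[0.4,[0,0,0.006],0]]}}

```text
clock: 31.88
ee_pos: [0.596, 0.3561, 0.1197]
tool_rot: [-0.001, 1.0, 0.017, 0.001]
contact_force: [-1.3, 0.6, -2.3]
gripper_width: 0.0507
gripper_force: 42.4
```

{"method": "step_arm", "body": {"commands": [[0.4,[0,0,0],0],[0.4,[0,0,0],0]]}}

```text
clock: 32.05
ee_pos: [0.5956, 0.3562, 0.1196]
tool_rot: [-0.0, 1.0, 0.018, 0.0]
contact_force: [0.3, 0.2, -1.1]
gripper_width: 0.0507
gripper_force: 42.4
```

{"method": "step_arm", "body": {"commands": [[0.75,[0,0,0],0],[0.75,[0,0,0],0],[0.75,[0,0,0],0],[0.75,[0,0,-0.02],0],[0.75,[0,0,-0.03],0]]}}

```text
clock: 32.47
ee_pos: [0.594, 0.3551, 0.1665]
tool_rot: [0.002, 1.0, 0.017, -0.002]
contact_force: [0.1, -0.3, -0.1]
gripper_width: 0.0636
gripper_force: 0.0
```

{"method": "step_arm", "body": {"commands": [[0.8,[0,0,-0.03],0],[0.8,[0,0,-0.03],0],[0.8,[-0.001,0.038,-0.006],0],[0.8,[-0.001,0.038,-0.006],0],[0.8,[-0.001,0.038,-0.006],0]]}}

```text
clock: 32.88
ee_pos: [0.5961, 0.2415, 0.2482]
tool_rot: [-0.001, 1.0, 0.018, 0.001]
contact_force: [1.0, -1.1, -0.3]
gripper_width: 0.0685
gripper_force: 0.0
```

{"method": "step_arm", "body": {"commands": [[0.8,[-0.001,0.038,-0.006],0],[0.8,[-0.001,0.038,-0.006],0],[0.8,[-0.001,0.038,-0.006],0],[0.8,[-0.001,0.038,-0.006],0],[0.8,[-0.001,0.038,-0.006],0]]}}

```text
clock: 33.3
ee_pos: [0.5977, 0.0503, 0.278]
tool_rot: [-0.0, 1.0, 0.018, 0.001]
contact_force: [1.4, -0.3, -0.2]
gripper_width: 0.068
gripper_force: 0.0
```

{"method": "step_arm", "body": {"commands": [[0.8,[-0.001,0.038,-0.006],0],[0.8,[-0.001,0.038,-0.006],0],[0.8,[-0.001,0.038,-0.006],0],[0.8,[-0.001,0.038,-0.006],0],[0.8,[-0.001,0.038,-0.006],0]]}}

```text
clock: 33.72
ee_pos: [0.5994, -0.1398, 0.3081]
tool_rot: [-0.0, 1.0, 0.018, 0.001]
contact_force: [0.5, -0.6, -0.5]
gripper_width: 0.0683
gripper_force: 0.0
```

{"method": "step_arm", "body": {"commands": [[0.8,[0,0,0],0],[0.8,[0,0,0],0]]}}

```text
clock: 33.88
ee_pos: [0.5995, -0.1401, 0.3077]
tool_rot: [0.0, 1.0, 0.016, 0.001]
contact_force: [0.4, 0.1, -0.4]
gripper_width: 0.0683
gripper_force: 0.0
```

```bash
python3 - <<'E'
from h import *
W=V("wrist");D=V("side");s=sense();print(s["ee_pos"],s["joints"].round(2))
h=cv2.cvtColor(W.im,cv2.COLOR_RGB2HSV)
c=W.px([[.645,-.125,.04]])[0];print(c)
x,y=int(c[0])-110,max(int(c[1])-90,0);print("crop origin",x,y)
cv2.imwrite("pics/b1.png",cv2.resize(W.im[y:y+180,x:x+220],None,fx=3.3,fy=3.3,interpolation=cv2.INTER_CUBIC)[:,:,::-1])
import pickle;pickle.dump(dict(K=W.K,k=W.k,T=W.T),open("wb.pkl","wb"))
print("soup",D.at((391,188),.105),"peach",D.at((416,204),.105),"moment",s["contact_force"])
E
```

```text
[ 0.59952021 -0.13794648  0.30707685] [ 0.09  0.26 -0.12 -0.   -1.19  1.51]
[308.88944697 142.23672752]
crop origin 198 52
soup [ 0.80625736 -0.0100616   0.105     ] peach [ 0.80605387 -0.12895532  0.105     ] moment [-0.67750271  0.18074158  0.57972351]
```

View pics/b1.png

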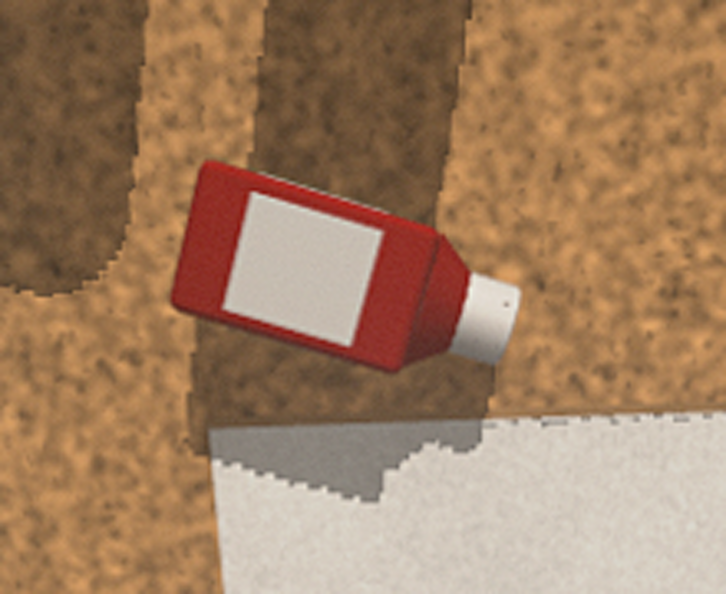

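```bash
python3 - <<'E'
from h import *
import pickle
W=V.__new__(V);W.__dict__.update(pickle.load(open("wb.pkl","rb")));W.D=np.array([W.k,0,0,0,0.])
f=lambda x,y,z:W.at((198+x/3.3,52+y/3.3),z)[:2]
b=[f(205,162,.052),f(172,305,.052),f(402,370,.052),f(440,235,.052)]
print(np.round(b,4),[round(float(np.linalg.norm(b[i]-b[(i+1)%4])),4) for i in range(4)])
B=(b[0]+b[1])/2;E=(b[2]+b[3])/2
c1=(f(519,290,.026)+f(495,362,.026))/2;c0=(f(471,272,.026)+f(447,352,.026))/2
print("base",B,"end",E,"cap0",c0,"cap1",c1,"len",np.linalg.norm(c1-B))
for u in(E-B,c1-B): print("dir",np.arctan2(u[1],u[0]))
print("cap dia",np.linalg.norm(f(519,290,.026)-f(495,362,.026)),np.linalg.norm(f(471,272,.026)-f(447,352,.026)))
S=V("scene");D=V("side")
c=lambda x,y:(225+x/3.4,155+y/3.4); e=lambda x,y:(225+x/3,125+y/3)
print(tri([D,S],[c(533,316),e(103,182)]))
E
```

```text
[[ 0.6884 -0.0717]
 [ 0.6417 -0.0593]
 [ 0.6216 -0.1384]
 [ 0.6673 -0.1498]] [0.0484, 0.0816, 0.0471, 0.0809]
base [ 0.66504332 -0.06552242] end [ 0.6444775  -0.14410869] cap0 [ 0.63967896 -0.15877319] cap1 [ 0.63515239 -0.17675472] len 0.11517852467762785
dir -1.8267535930388814
dir -1.83331967608973
cap dia 0.027659739274127015 0.03032799996587274
(array([ 0.63804993, -0.1703193 ,  0.0289958 ]), [np.float64(0.0007151007977722213), np.float64(0.0007151007977724093)])
```

The crop shows the base edge at about (189,234) and the cap end at (507,326). That gives a 115 mm overall length and an axis heading of -1.83 rad, matching the given sizes. The tool can only turn about z, so I'll grip the cap tip lightly across its width, lift it so the bottle swings down upright, and set it down.

{"method": "step_arm", "body": {"commands": [[0.6,[0,0,0],0.124],[0.6,[0,0,0],0.124],[0.6,[0,0,0],0.124],[0.6,[0,0,0],0.124],[0.6,[0,0,0],0.124]], "force": 20}}

```text
clock: 34.5
ee_pos: [0.5998, -0.1365, 0.3068]
tool_rot: [-0.0, 0.957, -0.29, -0.0]
contact_force: [-0.5, -0.4, 0.6]
gripper_width: 0.0515
gripper_force: 0.0
```

{"method": "step_arm", "body": {"commands": [[0.6,[0,0,0],0.124],[0.6,[0,0,0],0.124],[0.6,[0,0,0],0.124],[0.6,[0,0,0],0.124],[0.6,[0,0,0],0.124]]}}

```text
clock: 34.92
ee_pos: [0.5998, -0.1365, 0.3068]
tool_rot: [0.0, 0.823, -0.568, -0.0]
contact_force: [-0.2, 0.5, -0.0]
gripper_width: 0.0513
gripper_force: 0.0
```

{"method": "step_arm", "body": {"commands": [[0.6,[0,0,0],0.124],[0.6,[0,0,0],0.124],[0.6,[0,0,0],0.124],[0.6,[0,0,0],0.124],[0.6,[0,0,0],0.124]]}}

```text
clock: 35.33
ee_pos: [0.5998, -0.1365, 0.3068]
tool_rot: [-0.0, -0.61, 0.792, 0.0]
contact_force: [0.3, -0.1, 0.2]
gripper_width: 0.0513
gripper_force: 0.0
```

{"method": "step_arm", "body": {"commands": [[0.6,[0,0,0],0.01],[0.6,[0,0,0],0],[0.6,[0,0,0],0]]}}

```text
clock: 35.58
ee_pos: [0.5997, -0.1372, 0.3069]
tool_rot: [-0.0, -0.61, 0.792, 0.0]
contact_force: [-0.1, -0.0, 0.1]
gripper_width: 0.0512
gripper_force: 0.0
```

```bash
python3 - <<'E'
from see import *
s=sense();p,q=s["ee_pos"],s["tool_rot"];print(p,q,s["joints"].round(2))
y=-1.83;u=np.array([np.cos(y),np.sin(y)]);base=np.array([.66504,-.06552]);end=np.array([.63515,-.17675])
g=(end-u*.004);print("axis pt",g,"yaw",2*np.arctan2(q[2],q[1]),"go",go(p,g,q))
E
```

```text
[ 0.59974917 -0.13722887  0.30690106] [-2.15495266e-05 -6.09932582e-01  7.92453308e-01  7.54421730e-06] [ 0.09  0.26 -0.12  0.   -1.19 -0.35]
axis pt [ 0.63617524 -0.17288362] yaw 4.453543680710107 go [ 0.0251 -0.0443]
```

{"method": "step_arm", "body": {"commands": [[0.6,[0.0125,-0.022,0.03],0],[0.6,[0.0126,-0.0223,0.03],0],[0.6,[0,0,0.04],0],[0.6,[0,0,0.04],0],[0.6,[0,0,0.04],0]]}}

```text
clock: 36.0
ee_pos: [0.636, -0.1739, 0.1253]
tool_rot: [0.0, -0.609, 0.793, -0.0]
contact_force: [0.6, 0.2, -0.2]
gripper_width: 0.0512
gripper_force: 0.0
```

{"method": "step_arm", "body": {"commands": [[0.6,[0,0,0.025],0],[0.6,[0,0,0.013],0],[0.6,[0,0,0],0],[0.6,[0,0,0],0],[0.6,[0,0,0],0]]}}

```text
clock: 36.42
ee_pos: [0.6368, -0.1737, 0.0902]
tool_rot: [0.001, -0.609, 0.793, -0.001]
contact_force: [0.4, -0.0, 1.2]
gripper_width: 0.0511
gripper_force: 0.0
```

```bash
python3 - <<'E'
from h import *
W=V("wrist");s=sense();print(s["ee_pos"],s["tool_rot"].round(3),s["contact_force"].round(1))
D=V("side")
a=cv2.resize(W.im,(512,320));b=cv2.resize(D.im[190:290,320:420],(288,320))
cv2.imwrite("pics/b2.png",np.hstack([a,b])[:,:,::-1])
E
```

```text
[ 0.63699055 -0.17372164  0.09068894] [ 0.001 -0.608  0.794 -0.001] [ 0.4 -0.5 -0.6]
```

View pics/b2.png

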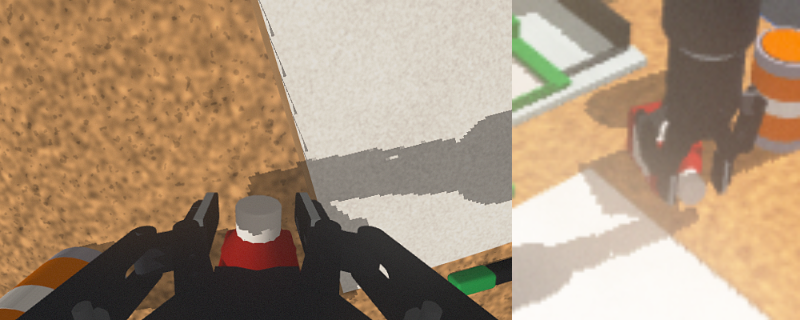

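The cap at (258,218) is centred between the pads, and the peach tin is well clear. I close lightly and lift.

{"method": "step_arm", "body": {"commands": [[0.2,[0,0,0],0],[0.2,[0,0,0],0],[0.2,[0,0,0],0],[0.2,[0,0,0],0],[0.2,[0,0,0],0]], "force": 20}}

```text
clock: 36.93
ee_pos: [0.6363, -0.174, 0.0899]
tool_rot: [0.0, -0.608, 0.794, -0.001]
contact_force: [-1.1, -2.0, 4.9]
gripper_width: 0.0289
gripper_force: 21.1
```

{"method": "step_arm", "body": {"commands": [[0.2,[0,0,-0.01],0],[0.2,[0,0,-0.01],0],[0.2,[-0.002,0,-0.01],0],[0.2,[-0.003,0,-0.01],0],[0.2,[0,0,0],0]]}}

```text
clock: 37.35
ee_pos: [0.6386, -0.1686, 0.1319]
tool_rot: [0.001, -0.608, 0.794, -0.001]
contact_force: [0.5, 0.6, -1.7]
gripper_width: 0.029
gripper_force: 21.3
```

```bash
python3 - <<'E'
from h import *
W=V("wrist");s=sense();print(s["ee_pos"],s["contact_force"].round(2),s["moment"].round(3),s["gripper_width"],s["gripper_force"])
D=V("side")
a=cv2.resize(W.im,(512,320));b=cv2.resize(D.im[190:290,320:420],(288,320))
cv2.imwrite("pics/b3.png",np.hstack([a,b])[:,:,::-1])
E
```

```text
[ 0.63809146 -0.16859736  0.13065628] [ 0.65 -0.36 -2.43] [-0.161  0.023  0.02 ] 0.02894236837110045 21.306072771549225
```

View pics/b3.png

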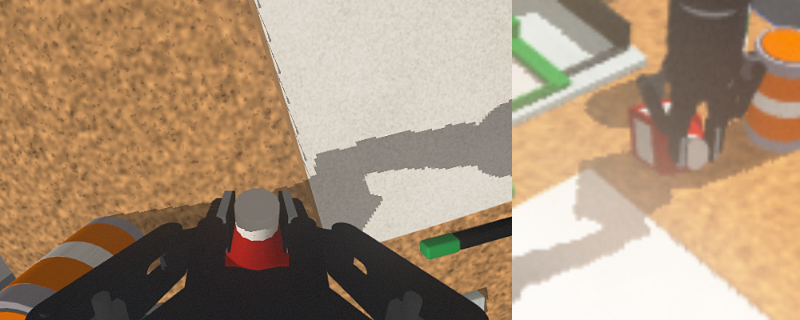

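The cap is gripped, but the bottle hangs level: the moment is -0.16 Nm and the full 2.4 N weight is off the table. I ease the grip so that it swings.

{"method": "step_arm", "body": {"commands": [[0.33,[0,0,0],0],[0.33,[0,0,0],0],[0.33,[0,0,0],0]]}}

```text
clock: 37.7
ee_pos: [0.6371, -0.1691, 0.1285]
tool_rot: [-0.0, -0.608, 0.794, 0.0]
contact_force: [0.5, -0.3, -1.9]
gripper_width: 0.0289
gripper_force: 21.4
```

{"method": "step_arm", "body": {"commands": [[0.335,[0,0,0],0],[0.335,[0,0,0],0],[0.335,[0,0,0],0]]}}

```text
clock: 37.95
ee_pos: [0.6371, -0.169, 0.1287]
tool_rot: [-0.0, -0.608, 0.794, 0.0]
contact_force: [0.1, -0.1, -1.8]
gripper_width: 0.0291
gripper_force: 21.4
```

```bash
cat > st.py <<'E'
from h import *
s=sense();q=s["tool_rot"];y=2*np.arctan2(q[2],q[1]);u=np.array([np.cos(y),np.sin(y)])
f,m=s["contact_force"],s["moment"]
print(round(s["clock"],2),"tcp",s["ee_pos"].round(4),"f",f.round(2),"m",m.round(3),"m_swing",round(float(m[0]*u[1]-m[1]*u[0]),3),"w",round(s["gripper_width"],4),"F",round(s["gripper_force"],1))
E
python3 st.py
```

```text
37.95 tcp [ 0.6371 -0.169   0.1287] f [ 0.06 -0.14 -1.77] m [-0.171 -0.137 -0.049] m_swing 0.129 w 0.0291 F 21.4
```

{"method": "step_arm", "body": {"commands": [[0.33,[0,0,-0.04],0],[0.33,[0,0,-0.035],0],[0.33,[0,0,-0.03],0],[0.33,[0,0,-0.02],0],[0.33,[0,0,-0.01],0]]}}

```text
clock: 38.37
ee_pos: [0.6379, -0.1691, 0.2674]
tool_rot: [0.002, -0.608, 0.794, -0.001]
contact_force: [1.4, -0.8, -1.6]
gripper_width: 0.0292
gripper_force: 20.0
```

{"method": "step_arm", "body": {"commands": [[0.33,[0,0,0.03],0],[0.33,[0,0,0.041],0],[0.33,[0,0,-0.041],0],[0.33,[0,0,-0.03],0],[0.33,[0,0,0],0]]}}

```text
clock: 38.78
ee_pos: [0.6392, -0.1696, 0.2672]
tool_rot: [0.001, -0.608, 0.794, -0.002]
contact_force: [2.3, 0.6, 0.9]
gripper_width: 0.0288
gripper_force: 20.0
```

{"method": "step_arm", "body": {"commands": [[0.33,[0,0,0],0],[0.33,[0,0,0],0],[0.33,[0,0,0],0]]}}

```text
clock: 39.03
ee_pos: [0.6364, -0.1688, 0.2625]
tool_rot: [-0.001, -0.608, 0.794, 0.001]
contact_force: [-0.3, -0.3, -2.9]
gripper_width: 0.0288
gripper_force: 20.0
```

```bash
python3 st.py; python3 - <<'E'
from h import *
D=V("side")
for c,s in D.blobs((-8,120,60),(8,255,255),60,(300,100,460,320)): print(c,s)
E
```

```text
39.03 tcp [ 0.6364 -0.1688  0.2625] f [-0.32 -0.35 -2.87] m [-0.09   0.008  0.081] m_swing 0.089 w 0.0288 F 20.0
[318.6, 101.7] [310, 100, 24, 6, 88]
[334.2, 106.7] [323, 101, 24, 12, 173]
[356.1, 103.0] [348, 100, 17, 8, 107]
[441.2, 103.7] [426, 100, 26, 12, 178]
[371.8, 107.8] [367, 103, 11, 11, 78]
[425.5, 108.8] [416, 102, 20, 15, 173]
[309.9, 112.3] [300, 107, 21, 12, 159]
[354.8, 114.3] [336, 109, 38, 13, 247]
[448.7, 118.4] [438, 111, 22, 17, 200]
[321.5, 119.4] [310, 114, 24, 12, 169]
[435.4, 124.9] [423, 116, 26, 19, 222]
[422.7, 131.3] [413, 124, 20, 16, 160]
[454.7, 133.5] [450, 128, 10, 13, 92]
[447.2, 142.7] [435, 133, 25, 20, 227]
[431.9, 147.3] [420, 139, 25, 18, 184]
[452.6, 157.4] [446, 151, 14, 14, 116]
[384.9, 213.2] [373, 205, 24, 23, 264]
```

```bash
cat > tilt.py <<'E'
from h import *
def tilt(save=None):
    s=sense();p=s["ee_pos"];q=s["tool_rot"];y=2*np.arctan2(q[2],q[1])
    u=np.array([np.cos(y),np.sin(y),0]);v=np.array([-u[1],u[0],0]);g=p+[0,0,-.063]
    out=[]
    for n,roi in(("side",None),("scene",None)):
        w=V(n);c0=w.px([g])[0];h=cv2.cvtColor(w.im,cv2.COLOR_RGB2HSV)
        red=((h[...,0]<9)|(h[...,0]>171))&(h[...,1]>120)&(h[...,2]>50)
        if save: cv2.imwrite(f"pics/{save}_{n}.png",w.im[:,:,::-1])
        best=[]
        for a in range(-10,101,5):
            t=np.radians(a);d=-u*np.cos(t)-np.array([0,0,np.sin(t)]);e=np.cross(d,v)
            P=[g+d*k+v*i*.026+e*j*.026 for k in(.03,.114) for i in(-1,1) for j in(-1,1)]
            m=np.zeros(red.shape,np.uint8);cv2.fillConvexPoly(m,cv2.convexHull(w.px(P).astype(np.float32)).astype(np.int32),1)
            box=np.zeros_like(m);cv2.circle(box,tuple(int(x) for x in c0),70 if n=="side" else 60,1,-1)
            R=red&(box>0)
            best.append((round(float((R&(m>0)).sum()/max(1,(R|(m>0)).sum())),3),a))
        out.append((n,sorted(best)[::-1][:4]))
    return out
if __name__=="__main__":
    import sys
    print(tilt(*sys.argv[1:]))
E
python3 tilt.py; python3 st.py; python3 st.py
```

```text
[('side', [(0.307, 90), (0.305, 85), (0.296, 95), (0.29, 80)]), ('scene', [(0.391, 70), (0.387, 75), (0.386, 80), (0.381, 85)])]
39.18 tcp [ 0.6367 -0.1689  0.263 ] f [ 0.59 -0.36 -2.27] m [-0.019  0.    -0.043] m_swing 0.019 w 0.0289 F 20.0
39.18 tcp [ 0.6367 -0.1689  0.263 ] f [ 0.59 -0.36 -2.27] m [-0.019  0.    -0.043] m_swing 0.019 w 0.0289 F 20.0
```

Jerking the arm swung the bottle down. The moment is now about 0.02 Nm with the full weight still held, and the silhouette fits give a tilt near 80–90°. I carry it gently over the bay.

{"method": "step_arm", "body": {"commands": [[0.33,[0,0,0],-0.0735],[0.33,[0,0,0],-0.0735],[0.33,[0,0,0],-0.0735],[0.33,[0,0,0],-0.0735],[0.33,[0,0,0],0]]}}

```text
clock: 39.6
ee_pos: [0.637, -0.1689, 0.2635]
tool_rot: [0.0, 0.719, -0.695, -0.0]
contact_force: [0.1, -0.2, -2.1]
gripper_width: 0.0291
gripper_force: 20.0
```

{"method": "step_arm", "body": {"commands": [[0.33,[-0.01,0.002,0],0],[0.33,[-0.02,0.005,0],0],[0.33,[-0.02,0.005,0],0],[0.33,[-0.02,0.005,0],0],[0.33,[-0.02,0.005,0],0]]}}

```text
clock: 40.02
ee_pos: [0.6119, -0.0785, 0.2637]
tool_rot: [0.0, 0.717, -0.697, -0.0]
contact_force: [0.5, 0.4, -2.0]
gripper_width: 0.0287
gripper_force: 20.0
```

{"method": "step_arm", "body": {"commands": [[0.33,[-0.02,0.005,0],0],[0.33,[-0.02,0.005,0],0],[0.33,[-0.02,0.005,0],0],[0.33,[-0.02,0.005,0],0],[0.33,[-0.02,0.005,0],0]]}}

```text
clock: 40.43
ee_pos: [0.5837, 0.0208, 0.2639]
tool_rot: [-0.0, 0.717, -0.697, -0.0]
contact_force: [1.1, -0.0, -2.1]
gripper_width: 0.0289
gripper_force: 20.0
```

{"method": "step_arm", "body": {"commands": [[0.33,[-0.02,0.005,0],0],[0.33,[-0.02,0.005,0],0],[0.33,[-0.02,0.005,0],0],[0.33,[-0.02,0.005,0],0],[0.33,[-0.004,0.003,0],0]]}}

```text
clock: 40.85
ee_pos: [0.5583, 0.1055, 0.264]
tool_rot: [-0.0, 0.717, -0.697, -0.0]
contact_force: [-1.1, 0.6, -2.0]
gripper_width: 0.0291
gripper_force: 20.0
```

{"method": "step_arm", "body": {"commands": [[0.33,[0,0,0],0],[0.33,[0,0,0],0],[0.33,[0,0,0],0]]}}

```text
clock: 41.1
ee_pos: [0.559, 0.1024, 0.2639]
tool_rot: [0.0, 0.717, -0.697, 0.0]
contact_force: [-0.0, -0.8, -1.9]
gripper_width: 0.0288
gripper_force: 20.0
```

```bash
python3 tilt.py bt; python3 st.py; python3 - <<'E'
from see import *
s=sense();print("go",go(s["ee_pos"],[.562,.1026],s["tool_rot"]),s["joints"].round(2))
W=V("wrist")
a=cv2.imread("pics/bt_side.png")[120:260,230:400];b=cv2.imread("pics/bt_scene.png")[140:280,250:420]
cv2.imwrite("pics/b4.png",np.hstack([cv2.resize(a,(400,330),interpolation=cv2.INTER_CUBIC),cv2.resize(b,(400,330),interpolation=cv2.INTER_CUBIC)]))
E
```

```text
[('side', [(0.062, 90), (0.062, 85), (0.062, 80), (0.061, 95)]), ('scene', [(0.336, 85), (0.325, 80), (0.314, 90), (0.314, 75)])]
41.2 tcp [0.5591 0.1021 0.2638] f [ 0.73 -0.45 -3.22] m [-0.033 -0.047  0.046] m_swing 0.034 w 0.0288 F 20.0
go [-0.0004 -0.0029] [ 0.52  0.21 -0.28  0.   -1.07 -0.5 ]
```

View pics/b4.png

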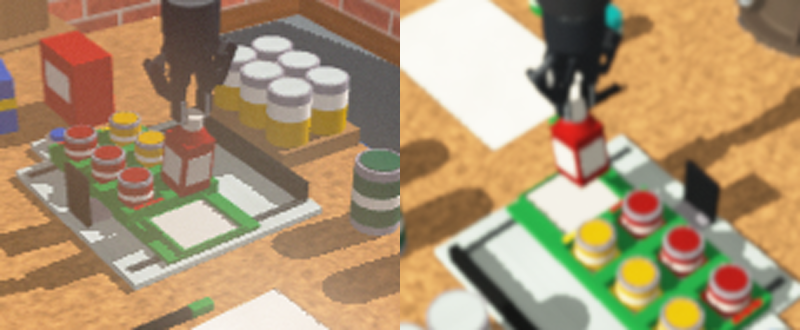

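All six tins stand in their cells. The bottle hangs nearly upright over the bay (side crop (190,155)). I lower it until it touches.

{"method": "step_arm", "body": {"commands": [[0.33,[0,-0.003,0.02],0],[0.33,[0,0,0.02],0],[0.33,[0,0,0.01],0],[0.33,[0,0,0.005],0],[0.33,[0,0,0],0]]}}

```text
clock: 41.67
ee_pos: [0.5616, 0.1023, 0.2078]
tool_rot: [0.001, 0.717, -0.697, -0.0]
contact_force: [0.7, 0.2, -1.1]
gripper_width: 0.0287
gripper_force: 20.1
```

{"method": "step_arm", "body": {"commands": [[0.33,[0,0,0.003],0],[0.33,[0,0,0],0],[0.33,[0,0,0],0]]}}

```text
clock: 41.92
ee_pos: [0.5623, 0.103, 0.2066]
tool_rot: [-0.001, 0.718, -0.696, 0.0]
contact_force: [1.0, -0.5, -2.2]
gripper_width: 0.0287
gripper_force: 20.2
```

{"method": "step_arm", "body": {"commands": [[0.33,[0,0,0.003],0],[0.33,[0,0,0],0],[0.33,[0,0,0],0]]}}

```text
clock: 42.17
ee_pos: [0.562, 0.1029, 0.2031]
tool_rot: [-0.0, 0.718, -0.696, 0.0]
contact_force: [-0.4, 0.3, -3.5]
gripper_width: 0.029
gripper_force: 20.2
```

```bash
python3 st.py; python3 tilt.py
```

```text
42.17 tcp [0.562  0.1029 0.2031] f [-0.4   0.27 -3.5 ] m [-0.018 -0.032 -0.012] m_swing 0.019 w 0.029 F 20.2
[('side', [(0.08, 80), (0.08, 75), (0.079, 85), (0.078, 90)]), ('scene', [(0.315, 85), (0.304, 80), (0.303, 75), (0.284, 70)])]
```

{"method": "step_arm", "body": {"commands": [[0.33,[0,0,0.002],0],[0.33,[0,0,0],0],[0.33,[0,0,0],0]]}}

```text
clock: 42.52
ee_pos: [0.5628, 0.1032, 0.2025]
tool_rot: [-0.001, 0.718, -0.696, 0.001]
contact_force: [-2.4, 0.8, 7.5]
gripper_width: 0.0287
gripper_force: 21.1
```

{"method": "step_arm", "body": {"commands": [[0.33,[0,0,0.002],0],[0.33,[0,0,0],0],[0.33,[0,0,0],0]]}}

```text
clock: 42.77
ee_pos: [0.564, 0.1037, 0.2022]
tool_rot: [-0.003, 0.718, -0.696, 0.002]
contact_force: [-2.1, 1.5, 15.2]
gripper_width: 0.0285
gripper_force: 21.6
```

{"method": "step_arm", "body": {"commands": [[0.33,[0,0,0.002],0],[0.33,[0,0,0],0],[0.33,[0,0,0],0]]}}

```text
clock: 43.02
ee_pos: [0.5652, 0.1042, 0.2016]
tool_rot: [-0.004, 0.718, -0.696, 0.002]
contact_force: [-2.9, 1.7, 21.5]
gripper_width: 0.0291
gripper_force: 22.3
```

```bash
python3 st.py
```

```text
43.02 tcp [0.5652 0.1042 0.2016] f [-2.91  1.72 21.53] m [0.638 0.854 0.027] m_swing -0.666 w 0.0291 F 22.3
```

{"method": "step_arm", "body": {"commands": [[0.33,[0,0,-0.003],0],[0.33,[0,0,-0.002],0],[0.33,[0,0,0],0],[0.33,[0,0,0],0]]}}

```text
clock: 43.35
ee_pos: [0.5621, 0.1029, 0.2021]
tool_rot: [-0.0, 0.718, -0.696, 0.0]
contact_force: [-1.8, -0.2, 5.2]
gripper_width: 0.0287
gripper_force: 20.8
```

{"method": "step_arm", "body": {"commands": [[0.38,[0,0,0],0],[0.45,[0,0,0],0],[0.55,[0,0,0],0],[0.6,[0,0,0],0],[0.6,[0,0,0],0]]}}

```text
clock: 43.77
ee_pos: [0.5619, 0.1028, 0.2017]
tool_rot: [0.0, 0.718, -0.696, -0.0]
contact_force: [-0.2, -0.7, 0.3]
gripper_width: 0.051
gripper_force: 0.0
```

{"method": "step_arm", "body": {"commands": [[0.6,[0,0,-0.01],0],[0.6,[0,0,-0.02],0],[0.6,[0,0,-0.03],0],[0.6,[0,0,-0.03],0],[0.6,[0,0,-0.03],0]]}}

```text
clock: 44.18
ee_pos: [0.5618, 0.1027, 0.324]
tool_rot: [0.0, 0.718, -0.696, 0.0]
contact_force: [1.0, 0.6, -1.0]
gripper_width: 0.0512
gripper_force: 0.0
```

{"method": "step_arm", "body": {"commands": [[0.6,[0,0,0],0],[0.6,[0,0,0],0]]}}

```text
clock: 44.35
ee_pos: [0.5626, 0.1032, 0.3248]
tool_rot: [-0.002, 0.718, -0.696, 0.001]
contact_force: [-0.1, -0.4, -0.6]
gripper_width: 0.0511
gripper_force: 0.0
```

```bash
python3 st.py; python3 - <<'E'
from h import *
S=V("scene","f_scene");D=V("side","f_side");W=V("wrist","f_wrist")
# white cap blobs + body, compare with an upright model at bay
def mdl(w,c):
    P=[[c[0]+i*.026,c[1]+j*.026,z] for i in(-1,1) for j in(-1,1) for z in(.021,.105)]
    return cv2.boundingRect(w.px(P).astype(np.float32))
for n,w in(("scene",S),("side",D)):
    print(n,"model bbox",mdl(w,(.562,.1026)),"cap top",w.px([[.562,.1026,.139]])[0].round(1))
    x,y,a,b=mdl(w,(.562,.1026))
    for c,s in w.blobs((-8,120,50),(8,255,255),20,(x-30,max(0,y-30),x+a+30,y+b+20)): print("  red",c,s)
    c0=w.px([[.562,.1026,.139]])[0];x,y=int(c0[0]),int(c0[1])
    for c,s in w.blobs((0,0,150),(180,45,255),10,(x-14,y-12,x+14,y+14)): print("  white",c,s,w.at(c,.135).round(3))
for k in range(2):pass
for c,s in W.blobs((-8,120,50),(8,255,255),100): print("w red",c,s)
print("wrist cap",W.px([[.562,.1026,.139]])[0])
for c,s in W.blobs((0,0,120),(180,45,255),60): print("w white",c,s,W.at(c,.139).round(4))
E
```

```text
44.35 tcp [0.5626 0.1032 0.3248] f [-0.14 -0.38 -0.56] m [-0.051  0.095 -0.025] m_swing 0.048 w 0.0511 F 0.0
scene model bbox (312, 198, 25, 36) cap top [324.1 199.3]
  red [326.4, 215.3] [316, 206, 22, 28, 239]
  red [351.3, 226.6] [345, 222, 13, 10, 102]
  red [364.7, 242.0] [363, 238, 4, 9, 30]
  white [312.1, 188.0] [310, 187, 7, 4, 17] [0.56  0.038 0.135]
  white [326.1, 203.2] [322, 199, 9, 10, 76] [0.565 0.116 0.135]
  white [335.5, 204.5] [333, 201, 5, 7, 24] [0.546 0.138 0.135]
side model bbox (300, 188, 23, 34) cap top [311.6 184.8]
  red [273.5, 164.7] [270, 158, 9, 15, 118]
  red [277.0, 183.8] [272, 181, 11, 6, 53]
  red [277.7, 190.3] [271, 188, 14, 5, 35]
  red [310.4, 195.3] [300, 189, 20, 15, 162]
  red [288.5, 193.4] [283, 191, 12, 6, 58]
  red [288.9, 200.1] [283, 198, 13, 4, 26]
  white [299.9, 172.8] [297, 172, 8, 3, 11] [0.576 0.199 0.135]
  white [304.5, 177.3] [300, 175, 9, 7, 21] [0.573 0.164 0.135]
  white [314.1, 184.9] [305, 177, 20, 16, 166] [0.572 0.103 0.135]
  white [300.5, 186.2] [297, 184, 7, 6, 13] [0.531 0.12  0.135]
w red [324.2, 192.9] [297, 164,
[... 1194 characters left out ...]
 ]
w white [346.0, 252.8] [327, 236, 42, 39, 379] [0.5361 0.1563 0.139 ]
w white [388.5, 248.6] [377, 240, 22, 18, 174] [0.4951 0.1507 0.139 ]
w white [66.1, 300.5] [0, 244, 142, 143, 10465] [0.8327 0.2235 0.139 ]
w white [391.6, 268.8] [383, 259, 18, 24, 180] [0.4898 0.1726 0.139 ]
w white [342.3, 285.6] [326, 281, 36, 17, 109] [0.5379 0.1929 0.139 ]
w white [289.9, 287.2] [271, 283, 36, 15, 115] [0.5908 0.1962 0.139 ]
w white [343.7, 306.3] [327, 291, 39, 36, 323] [0.5352 0.2174 0.139 ]
w white [286.0, 307.5] [268, 293, 39, 34, 287] [0.595  0.2206 0.139 ]
w white [375.2, 317.9] [372, 297, 9, 38, 207] [0.5012 0.2311 0.139 ]
w white [342.8, 332.0] [332, 330, 24, 6, 74] [0.5344 0.2499 0.139 ]
```

The measurements put the cap at about (0.560, 0.111) at its upright height, so the bottle stands clear of the rails. Next I turn the tool back, close the fingers and go behind the handle.

{"method": "step_arm", "body": {"commands": [[0.2,[0,0,0],-0.121],[0,[0,0,0],-0.121],[0,[0,0,0],-0.121],[0,[0,0,0],-0.121],[0,[0,0,0],-0.121]]}}

```text
clock: 44.92
ee_pos: [0.5616, 0.1027, 0.3205]
tool_rot: [0.001, 0.894, -0.448, -0.001]
contact_force: [0.4, -0.3, 0.2]
gripper_width: 0.0003
gripper_force: 0.0
```

{"method": "step_arm", "body": {"commands": [[0,[0,0,0],-0.121],[0,[0,0,0],-0.121],[0,[0,0,0],-0.121],[0,[0,0,0],-0.121],[0,[0,0,0],-0.121]]}}

```text
clock: 45.33
ee_pos: [0.5616, 0.1027, 0.3206]
tool_rot: [0.001, 0.987, -0.162, -0.001]
contact_force: [0.8, 0.1, 0.5]
gripper_width: -0.0003
gripper_force: 0.0
```

{"method": "step_arm", "body": {"commands": [[0,[0,0,0],-0.121],[0,[0,0,0],-0.121],[0,[0,0,0],-0.119],[0,[0,0,0],0],[0,[0,0,0],0]]}}

```text
clock: 45.75
ee_pos: [0.5617, 0.1028, 0.3209]
tool_rot: [0.0, 1.0, 0.013, -0.001]
contact_force: [-0.2, 0.6, -0.6]
gripper_width: -0.0001
gripper_force: 0.0
```

{"method": "step_arm", "body": {"commands": [[0,[-0.0273,-0.0203,0],0],[0,[-0.0273,-0.0203,0.02],0],[0,[-0.0273,-0.0203,0.02],0],[0,[-0.0273,-0.0203,0.02],0],[0,[-0.0273,-0.0203,0.02],0]]}}

```text
clock: 46.17
ee_pos: [0.421, 0.2005, 0.2409]
tool_rot: [-0.0, 1.0, 0.012, -0.0]
contact_force: [-0.1, 1.0, -0.5]
gripper_width: 0.0001
gripper_force: 0.0
```

{"method": "step_arm", "body": {"commands": [[0,[-0.027,-0.02,0.02],0],[0,[0,0,0],0],[0,[0,0,0],0],[0,[0,0,0],0]]}}

```text
clock: 46.5
ee_pos: [0.3951, 0.2198, 0.2222]
tool_rot: [0.0, 1.0, 0.015, 0.0]
contact_force: [0.9, -0.6, 0.5]
gripper_width: -0.0002
gripper_force: 0.0
```

```bash
python3 st.py; python3 - <<'E'
from h import *
W=V("wrist");S=V("scene");D=V("side");print(sense()["joints"].round(2),sense()["tool_rot"].round(4))
h=cv2.cvtColor(W.im,cv2.COLOR_RGB2HSV)
for b in W.blobs((0,0,0),(180,255,55),150): print("dark",b,W.at(b[0],.095).round(3))
for n,w in(("side",D),("scene",S)):
  c=w.px([[.439,.219,.095]])[0];x,y=map(int,c);print(n,c)
  for b in w.blobs((0,0,0),(180,255,60),20,(x-25,y-20,x+30,y+45)): print("dark",b)
def fit(w): # bottle cap + body
  c=w.px([[.562,.108,.139]])[0];x,y=map(int,c)
  return w.blobs((-8,120,50),(8,255,255),60,(x-25,y-5,x+25,y+50))
print(fit(S),fit(D))
E
```

```text
46.5 tcp [0.3951 0.2198 0.2222] f [ 0.92 -0.56  0.5 ] m [ 0.046 -0.028 -0.028] m_swing 0.029 w -0.0002 F 0.0
[ 0.94  0.06 -0.58  0.   -0.93  0.65] [-3.000e-04  9.999e-01  1.390e-02  4.000e-04]
dark ([574.7, 180.8], [555, 136, 41, 92, 1781]) [0.43  0.035 0.095]
dark ([326.9, 149.0], [284, 140, 86, 19, 421]) [0.447 0.217 0.095]
dark ([292.1, 348.9], [239, 284, 83, 116, 970]) [0.278 0.241 0.095]
dark ([346.1, 348.1], [323, 285, 79, 115, 1356]) [0.28  0.195 0.095]
dark ([437.4, 352.4], [388, 310, 99, 90, 2766]) [0.276 0.115 0.095]
dark ([203.2, 362.7], [158, 327, 90, 73, 1281]) [0.259 0.32  0.095]
dark ([125.9, 380.7], [106, 358, 41, 42, 552]) [0.233 0.395 0.095]
dark ([517.5, 381.5], [495, 358, 51, 42, 898]) [0.242 0.034 0.095]
side [261.97765476 191.50441191]
scene [378.99329029 213.15044007]
dark ([376.2, 221.8], [370, 210, 14, 25, 213])
[([326.3, 215.2], [316, 206, 22, 28, 238])] [([311.0, 195.3], [300, 189, 20, 14, 148])]
```

{"method": "step_arm", "body": {"commands": [[0,[0,0,0.035],0],[0,[0,0,0.035],0],[0,[0,0,0.022],0],[0,[0,0,0],0],[0,[0,0,0],0]]}}

```text
clock: 47.07
ee_pos: [0.3954, 0.2186, 0.1297]
tool_rot: [0.001, 1.0, 0.014, -0.001]
contact_force: [1.1, -0.5, 0.7]
gripper_width: -0.0001
gripper_force: 0.0
```

{"method": "step_arm", "body": {"commands": [[0,[0.007,0,0],0],[0,[0.007,0,0],0],[0,[0.005,0,0],0],[0,[0.005,0,0],0],[0,[0.005,0,0],0]]}}

```text
clock: 47.48
ee_pos: [0.4248, 0.2205, 0.1306]
tool_rot: [-0.001, 1.0, 0.015, 0.001]
contact_force: [-0.3, 0.2, 0.6]
gripper_width: -0.0001
gripper_force: 0.0
```

{"method": "step_arm", "body": {"commands": [[0,[0.005,0,0],0],[0,[0.005,0,0],0],[0,[0.005,0,0],0],[0,[0.005,0,0],0],[0,[0.005,0,0],0]]}}

```text
clock: 47.9
ee_pos: [0.4491, 0.221, 0.1299]
tool_rot: [0.0, 1.0, 0.015, -0.0]
contact_force: [-5.4, 1.1, 4.3]
gripper_width: -0.0001
gripper_force: 2.2
```

{"method": "step_arm", "body": {"commands": [[0,[0.005,0,0],0],[0,[0.005,0,0],0],[0,[0.005,0,0],0],[0,[0.005,0,0],0],[0,[0.005,0,0],0]]}}

```text
clock: 48.32
ee_pos: [0.4744, 0.2219, 0.1299]
tool_rot: [-0.0, 1.0, 0.015, 0.0]
contact_force: [-4.2, 2.2, 3.0]
gripper_width: 0.0001
gripper_force: 2.2
```

```bash
python3 st.py; python3 - <<'E'
from h import *
S=V("scene")
print(S.blobs((-8,120,50),(8,255,255),60,(285,180,400,280)))
W=V("wrist")
for k,lo,hi in(("red",(-8,140,50),(8,255,255)),("yel",(20,130,70),(34,255,255))):
    for c,s in W.blobs(lo,hi,300): print(k,c,s[2:],W.at(c,.071).round(3))
E
```

```text
48.32 tcp [0.4744 0.2219 0.1299] f [-4.19  2.16  2.96] m [0.726 1.626 0.052] m_swing -1.603 w 0.0001 F 2.2
[([315.3, 222.3], [304, 213, 23, 28, 242]), ([340.1, 233.7], [334, 229, 13, 10, 107]), ([357.5, 250.0], [351, 245, 14, 11, 117]), ([377.4, 267.1], [371, 262, 14, 11, 125])]
red [200.6, 52.7] [100, 107, 8380] [0.572 0.275 0.071]
red [391.1, 52.4] [101, 107, 8530] [0.574 0.196 0.071]
red [560.3, 28.2] [167, 67, 5584] [0.588 0.125 0.071]
red [90.0, 77.0] [63, 117, 2005] [0.562 0.325 0.071]
red [260.0, 87.2] [94, 116, 2679] [0.559 0.25  0.071]
red [448.4, 70.5] [22, 103, 904] [0.568 0.171 0.071]
red [29.1, 69.4] [66, 101, 5492] [0.566 0.353 0.071]
red [349.5, 96.3] [98, 108, 1965] [0.556 0.212 0.071]
red [118.5, 77.7] [71, 107, 1831] [0.562 0.312 0.071]
```

{"method": "step_arm", "body": {"commands": [[0,[0.005,0,0],0],[0,[0.005,0,0],0],[0,[0.005,0,0],0],[0,[0.005,0,0],0],[0,[0.005,0,0],0]]}}

```text
clock: 48.83
ee_pos: [0.499, 0.2224, 0.1297]
tool_rot: [0.0, 1.0, 0.015, -0.0]
contact_force: [-4.4, 1.7, -0.4]
gripper_width: -0.0002
gripper_force: 2.2
```

{"method": "step_arm", "body": {"commands": [[0,[0.004,0,0],0],[0,[0.004,0,0],0],[0,[0.003,0,0],0],[0,[0.003,0,0],0],[0,[0.002,0,0],0]]}}

```text
clock: 49.25
ee_pos: [0.5053, 0.2217, 0.129]
tool_rot: [0.002, 1.0, 0.014, -0.009]
contact_force: [-72.3, 20.5, 45.2]
gripper_width: -0.0
gripper_force: 34.7
```

{"method": "step_arm", "body": {"commands": [[0,[0.002,0,0],0],[0,[0.002,0,0],0],[0,[0,0,0],0],[0,[0,0,0],0]]}}

```text
clock: 49.58
ee_pos: [0.5056, 0.2217, 0.1289]
tool_rot: [0.003, 1.0, 0.014, -0.011]
contact_force: [-81.3, 21.4, 51.1]
gripper_width: 0.0
gripper_force: 39.7
```

```bash
python3 st.py
```

```text
49.58 tcp [0.5056 0.2217 0.1289] f [-81.29  21.39  51.06] m [ 7.678 27.699 -0.041] m_swing -27.474 w 0.0 F 39.7
```

The force has risen sharply, so the carriage has reached its stop. I back off and measure.

{"method": "step_arm", "body": {"commands": [[0,[-0.006,0,0],0],[0,[-0.006,0,0],0],[0,[-0.01,0,0],0],[0,[-0.02,0,0],0],[0,[-0.02,0,0],0]]}}

```text
clock: 50.0
ee_pos: [0.4574, 0.2215, 0.13]
tool_rot: [-0.0, 1.0, 0.015, 0.001]
contact_force: [-0.3, 1.5, 0.4]
gripper_width: 0.0001
gripper_force: 0.0
```

{"method": "step_arm", "body": {"commands": [[0,[0,0,-0.04],0],[0,[0,0,-0.04],0],[0,[0.02,0,-0.035],0],[0,[0.035,0,-0.02],0],[0,[0.035,0,-0.02],0]]}}

```text
clock: 50.42
ee_pos: [0.5485, 0.2242, 0.2888]
tool_rot: [-0.001, 1.0, 0.016, 0.003]
contact_force: [1.0, 0.4, 0.4]
gripper_width: 0.0001
gripper_force: 0.0
```

{"method": "step_arm", "body": {"commands": [[0,[0.035,0,-0.01],0],[0,[0.035,0,0],0],[0,[0,0,0],0],[0,[0,0,0],0],[0,[0,0,0],0]]}}

```text
clock: 50.83
ee_pos: [0.617, 0.2255, 0.2942]
tool_rot: [0.0, 1.0, 0.015, -0.0]
contact_force: [-0.8, -0.0, 0.8]
gripper_width: -0.0002
gripper_force: 0.0
```

```bash
python3 st.py; python3 - <<'E'
from h import *
W=V("wrist");S=V("scene")
for k,lo,hi in(("red",(-8,140,50),(8,255,255)),("yel",(20,130,70),(34,255,255))):
    for c,s in W.blobs(lo,hi,300,(100,0,560,300)): print(k,c,s,W.at(c,.071).round(4))
for b in W.blobs((105,120,60),(125,255,255),100): print("btn",b,W.at(b[0],.028).round(4))
print(S.blobs((-8,120,50),(8,255,255),60,(285,180,400,290)))
print("cap exp",S.px([[.66,.113,.139]]),W.px([[.66,.113,.139]]))
for c,s in W.blobs((0,0,120),(180,45,255),200,(380,60,520,250)): print("white",c,s,W.at(c,.139).round(4))
E
```

```text
50.83 tcp [0.617  0.2255 0.2942] f [-0.77 -0.02  0.8 ] m [-0.022  0.071  0.048] m_swing -0.072 w -0.0002 F 0.0
red [425.4, 174.0] [391, 148, 75, 61, 2230] [0.6366 0.1165 0.071 ]
red [114.6, 189.5] [100, 156, 36, 73, 2045] [0.6111 0.4479 0.071 ]
red [287.1, 185.7] [255, 173, 48, 43, 456] [0.62   0.2609 0.071 ]
red [340.8, 182.0] [321, 173, 48, 43, 364] [0.6255 0.2046 0.071 ]
red [218.9, 188.4] [190, 174, 47, 43, 565] [0.6152 0.3333 0.071 ]
red [272.8, 204.0] [254, 186, 39, 37, 1128] [0.5995 0.2763 0.071 ]
red [346.6, 204.0] [328, 186, 39, 37, 1131] [0.6016 0.1973 0.071 ]
red [198.2, 206.9] [180, 189, 38, 37, 1089] [0.594  0.3574 0.071 ]
yel [183.1, 8.8] [145, 0, 67, 21, 844] [0.7842 0.3564 0.071 ]
yel [255.8, 9.6] [221, 0, 65, 22, 832] [0.784  0.2892 0.071 ]
yel [327.5, 11.1] [296, 0, 65, 24, 864] [0.7842 0.2239 0.071 ]
yel [218.0, 125.7] [181, 101, 50, 53, 719] [0.6797 0.3299 0.071 ]
yel [290.2, 122.5] [250, 100, 52, 53, 658] [0.6844 0.2576 0.071 ]
yel [326.0, 123.7] [320, 100, 28, 53, 483] [0.6842 0.222  0.071 ]
yel [378.6, 125.8] [375, 103, 8, 47, 300] [0.6837 0.1696 0.071 ]
yel [2
[... 388 characters left out ...]
9  0.028 ]
[([307.5, 227.3], [296, 217, 23, 29, 251]), ([332.2, 238.8], [326, 234, 13, 11, 109]), ([349.6, 255.3], [343, 250, 14, 11, 119]), ([369.6, 272.9], [363, 267, 14, 12, 132]), ([371.8, 284.4], [358, 278, 25, 12, 76])]
cap exp [[299.68942346 216.12678073]] [[463.18225042 160.87085838]]
white [467.5, 80.5] [456, 64, 21, 48, 476] [0.7199 0.119  0.139 ]
white [412.4, 84.4] [380, 80, 66, 11, 639] [0.7154 0.1601 0.139 ]
white [417.8, 141.4] [380, 118, 86, 82, 3146] [0.6739 0.1514 0.139 ]
white [399.1, 176.2] [394, 156, 11, 43, 403] [0.646  0.1633 0.139 ]
white [449.4, 201.7] [429, 170, 42, 80, 1719] [0.6259 0.1191 0.139 ]
white [405.1, 235.7] [380, 222, 52, 28, 1392] [0.5948 0.1528 0.139 ]
```

```bash
python3 - <<'E'
from h import *
W=V("wrist","w9");S=V("scene","s9")
h=cv2.cvtColor(W.im,cv2.COLOR_RGB2HSV);hs=cv2.cvtColor(S.im,cv2.COLOR_RGB2HSV)
for y in (.32,.24,.11):
  for n,w,hh in(("W",W,h),("S",S,hs)):
    r=[]
    for x in np.arange(.66,.80,.004):
        z=.041 if y>.15 else .027
        a,b=w.px([[x,y,z]])[0].round().astype(int)
        if 0<=b<400: r.append(f"{x:.3f}:"+",".join(map(str,hh[b,a])))
    print(y,n," ".join(r))
E
```

```text
0.32 W 0.660:65,152,159 0.664:66,161,157 0.668:65,163,161 0.672:65,153,162 0.676:65,149,161 0.680:66,159,160 0.684:65,161,158 0.688:66,160,167 0.692:62,134,105 0.696:61,128,106 0.700:62,127,108 0.704:60,122,107 0.708:62,119,107 0.712:63,132,104 0.716:61,134,105 0.720:42,19,135 0.724:40,11,138 0.728:30,44,52 0.732:22,58,48 0.736:25,54,52 0.740:20,64,48 0.744:14,119,105 0.748:16,135,121 0.752:15,123,126 0.756:16,126,123 0.760:14,119,103 0.764:15,129,130 0.768:16,129,119 0.772:14,114,103 0.776:15,108,102 0.780:15,124,111 0.784:16,113,113 0.788:16,119,111 0.792:22,184,125 0.796:23,215,121
0.32 S 0.660:49,90,179 0.664:44,80,175 0.668:39,71,177 0.672:59,85,180 0.676:63,105,180 0.680:66,137,180 0.684:67,177,176 0.688:67,196,146 0.692:67,194,108 0.696:67,191,100 0.700:67,191,100 0.704:67,189,101 0.708:68,194,100 0.712:67,191,100 0.716:67,191,99 0.720:67,186,96 0.724:66,154,98 0.728:65,90,88 0.732:63,66,70 0.736:60,26,30 0.740:30,12,22 0.744:30,12,22 0.748:50,26,30 0.752:53,20,51 0.756:49,19,110 0.760:24,30,135 0.764:14,40,164 0.768:14,33,178 0.772:43,10,226 0.776:51,8,236 0.780:53,9,238 0.78
[... 1666 characters left out ...]
5,193 0.772:15,138,214 0.776:17,131,226 0.780:15,138,183 0.784:16,137,166 0.788:16,137,222 0.792:15,135,214 0.796:15,134,220
0.11 S 0.660:5,86,228 0.664:6,83,224 0.668:18,21,240 0.672:21,15,243 0.676:23,13,244 0.680:25,13,244 0.684:23,13,244 0.688:26,24,222 0.692:37,30,195 0.696:62,103,173 0.700:65,153,177 0.704:67,195,178 0.708:67,197,176 0.712:67,197,170 0.716:67,195,132 0.720:67,191,103 0.724:68,192,101 0.728:67,159,101 0.732:64,100,87 0.736:63,69,67 0.740:40,23,34 0.744:30,22,35 0.748:30,28,37 0.752:45,23,66 0.756:50,20,117 0.760:46,15,227 0.764:27,24,233 0.768:19,62,227 0.772:16,134,217 0.776:16,144,219 0.780:16,146,219 0.784:16,143,224 0.788:17,142,228 0.792:17,141,230 0.796:18,140,234
```

The carriage moved about 82 mm and about 12 mm of gap shows to the bar, so I need to know whether that is the joint's end. I measure the rail geometry from the stored and current views.

```bash
python3 - <<'E'
from h import *
from scipy.spatial.transform import Rotation as R
W=V("wrist");s=sense();q=s["tool_rot"]
T1=np.eye(4);T1[:3,:3]=R.from_quat([q[1],q[2],q[3],q[0]]).as_matrix();T1[:3,3]=s["ee_pos"]
X=np.linalg.inv(T1)@W.T          # tool -> camera
T0=np.eye(4);T0[:3,:3]=R.from_quat([1,-.001,0,.0007]).as_matrix();T0[:3,3]=[.5507,.2161,.3035]
A=V.__new__(V);A.__dict__.update(W.__dict__);A.T=T0@X;A.im=cv2.imread("pics/w1.png")[:,:,::-1].copy()
print("chk button",A.at((149.9,210.1),.028).round(4),"bay",A.at((411.4,168.9),.021).round(4))
def prof(w,y0,xs,z,lab):
    h=cv2.cvtColor(np.ascontiguousarray(w.im),cv2.COLOR_RGB2HSV);r=[]
    for x in xs:
        yy=y0-.035*(x-.55)*-1
        a,b=w.px([[x,yy,z]])[0].round().astype(int)
        if 0<=b<400 and 0<=a<640: r.append(f"{x*1000:.0f}:"+",".join(map(str,h[b,a])))
    print(lab,y0," ".join(r))
print("w1 rail pts",[A.at(p,.012).round(3).tolist() for p in((200,262),(432,248),(185,60),(437,60),(300,22),(300,2))])
L=A.at((183,60),.012);Rr=A.at((438,60),.012)
for p in (L,Rr): prof(A,p[1]-.035*(p[0]-.55),np.arange(.43,.76,.006),.012,"A")
prof(A,.30,np.arange(.60,.76,.004),.041,"A far edge z.041")
prof(W,.30,np.arange(.66,.76,.004),.041,"W far edge z.041")
E
```

```text
chk button [0.5118 0.4358 0.028 ] bay [0.5623 0.1024 0.021 ]
w1 rail pts [[0.429, 0.387, 0.012], [0.45, 0.061, 0.012], [0.691, 0.374, 0.012], [0.69, 0.079, 0.012], [0.729, 0.238, 0.012], [0.749, 0.238, 0.012]]
A 0.3716501878332097 430:20,17,90 436:30,8,93 442:17,27,67 448:30,20,63 454:24,20,63 460:66,161,158 466:66,162,151 472:65,159,154 478:31,129,128 484:1,206,189 490:2,209,189 496:3,209,190 502:3,208,190 508:3,212,188 514:3,202,169 520:6,189,123 526:6,190,121 532:5,182,125 538:64,150,153 544:64,155,151 550:62,147,151 556:64,153,155 562:25,250,236 568:26,244,231 574:26,244,230 580:26,244,229 586:26,244,231 592:26,244,232 598:24,208,152 604:24,209,154 610:24,192,155 616:24,212,155 622:55,120,125 628:65,151,149 634:0,13,97 640:36,14,93 646:53,10,99 652:30,11,94 658:40,16,97 664:35,23,67 670:21,26,68 676:38,15,69 682:10,22,71 688:25,23,67 694:25,22,69 700:0,0,69 706:36,19,66 712:10,11,67 718:48,20,65 724:10,11,67 730:8,42,49 736:19,43,48 742:20,61,50 748:13,49,47 754:14,124,121
A 0.07287376359718988 430:42,12,205 436:30,12,88 442:18,14,88 448:39,20,91 454:24,14,92 460:50,8,91 466:30,9
[... 850 characters left out ...]
,14,141 652:41,16,128 656:51,13,135 660:36,10,125 664:43,14,125 668:35,12,131 672:51,14,132 676:64,13,133 680:45,12,131 684:49,15,132 688:42,10,130 692:45,8,129 696:42,10,134 700:45,12,124 704:50,12,132 708:51,14,130 712:42,10,126 716:50,6,126 720:90,6,40 724:84,30,43 728:165,11,45 732:12,31,41 736:0,14,37 740:0,7,36
W far edge z.041 0.3 660:113,18,131 664:23,226,212 668:24,246,224 672:24,244,222 676:24,243,220 680:24,244,224 684:24,244,224 688:24,253,229 692:103,21,109 696:30,6,163 700:51,134,93 704:53,116,99 708:64,135,104 712:62,124,105 716:63,134,105 720:38,15,138 724:41,15,139 728:24,73,49 732:30,47,49 736:23,70,44 740:35,61,50 744:16,120,108 748:16,132,120 752:15,129,125 756:15,127,137
```

```bash
python3 - <<'E'
from h import *
from see import go
W=V("wrist");h=cv2.cvtColor(W.im,cv2.COLOR_RGB2HSV)
# colours inside the gap strip between carriage and bar (z of base plate)
print("gap",[(round(y,2),h[tuple(W.px([[.7235-.035*(y-.3),y,.041]])[0].round().astype(int)[::-1])].tolist()) for y in np.arange(.06,.40,.02)])
m=cv2.inRange(h,np.array([0,150,50]),np.array([6,255,255]))
n,l,st,c=cv2.connectedComponentsWithStats(m[:,:180].copy())
for s in st[1:]:
    if s[4]>800:
        x,y,w,hh,_=s;print("tea bbox",s,"bottom-right at z0",W.at((x+w,y+hh),0).round(3),"at .125",W.at((x+w,y+hh),.125).round(3))
m=cv2.inRange(h,np.array([105,120,60]),np.array([125,255,255]));m[:,140:]=0
ys,xs=np.nonzero(m);i=xs.argmax();print("custard right-most px",xs[i],ys[i],W.at((xs[i],ys[i]),0).round(3),W.at((xs[i],ys[i]),.10).round(3))
s=sense();print(s["ee_pos"],"go button",go(s["ee_pos"],[.5125,.4362],s["tool_rot"]))
E
```

```text
gap [(np.float64(0.06), [16, 134, 196]), (np.float64(0.08), [43, 11, 217]), (np.float64(0.1), [51, 13, 138]), (np.float64(0.12), [51, 13, 138]), (np.float64(0.14), [50, 11, 139]), (np.float64(0.16), [35, 11, 139]), (np.float64(0.18), [30, 13, 138]), (np.float64(0.2), [43, 13, 139]), (np.float64(0.22), [35, 11, 136]), (np.float64(0.24), [38, 15, 140]), (np.float64(0.26), [40, 16, 141]), (np.float64(0.28), [48, 9, 136]), (np.float64(0.3), [47, 17, 138]), (np.float64(0.32), [33, 19, 134]), (np.float64(0.34), [35, 11, 135]), (np.float64(0.36), [39, 13, 136]), (np.float64(0.38), [34, 15, 138])]
tea bbox [    0   154   137    94 10210] bottom-right at z0 [0.506 0.485 0.   ] at .125 [0.568 0.397 0.125]
custard right-most px 108 283 [0.446 0.54  0.   ] [0.512 0.455 0.1  ]
[0.61626168 0.22628309 0.2955465 ] go button [-0.0972 -0.213 ]
```

The gap strip is uniform bare plate and parallel to the bar. Nothing blocks the carriage, so the hard stop is its end of travel. Next is the call button.

{"method": "step_arm", "body": {"commands": [[0,[-0.0173,-0.0348,0],0],[0,[-0.0173,-0.0348,0],0],[0,[-0.0173,-0.0348,0],0],[0,[-0.0173,-0.0348,0],0],[0,[-0.0173,-0.0348,0],0]]}}

```text
clock: 51.55
ee_pos: [0.5237, 0.3988, 0.2956]
tool_rot: [-0.0, 1.0, 0.015, 0.0]
contact_force: [-0.5, 0.0, -1.0]
gripper_width: -0.0002
gripper_force: 0.0
```

{"method": "step_arm", "body": {"commands": [[0,[-0.0173,-0.0348,0],0],[0,[0,0,0],0],[0,[0,0,0],0],[0,[0,0,0.03],0],[0,[0,0,0.03],0]]}}

```text
clock: 51.97
ee_pos: [0.5073, 0.4322, 0.2367]
tool_rot: [-0.002, 1.0, 0.015, 0.002]
contact_force: [0.0, 0.2, -1.6]
gripper_width: 0.0
gripper_force: 0.0
```

{"method": "step_arm", "body": {"commands": [[0,[0,0,0.03],0],[0,[0,0,0.03],0],[0,[0,0,0.03],0],[0,[0,0,0.015],0],[0,[0,0,0],0]]}}

```text
clock: 52.38
ee_pos: [0.5057, 0.429, 0.1259]
tool_rot: [0.003, 1.0, 0.014, -0.002]
contact_force: [-0.3, -0.6, -1.0]
gripper_width: 0.0002
gripper_force: 0.0
```

{"method": "step_arm", "body": {"commands": [[0,[0,0,0],0],[0,[0,0,0],0]]}}

```text
clock: 52.55
ee_pos: [0.5076, 0.4319, 0.1316]
tool_rot: [-0.001, 1.0, 0.015, 0.001]
contact_force: [0.1, 0.2, 0.0]
gripper_width: 0.0003
gripper_force: 0.0
```

```bash
python3 st.py; python3 - <<'E'
from see import *
W=V("wrist");s=sense();print(go(s["ee_pos"],[.5125,.4362],s["tool_rot"]))
for b in W.blobs((105,120,60),(125,255,255),50,(200,0,450,400)): print("btn",b,W.at(b[0],.028).round(4))
for k,lo,hi in(("red",(-8,140,50),(8,255,255)),):
    S=V("scene"); print(S.blobs(lo,hi,60,(285,180,400,290)))
E
```

```text
52.55 tcp [0.5076 0.4319 0.1316] f [0.14 0.24 0.04] m [0.097 0.012 0.049] m_swing -0.009 w 0.0003 F 0.0
[ 0.005  -0.0039]
btn ([315.6, 222.7], [293, 202, 48, 45, 1556]) [0.5144 0.4356 0.028 ]
[([307.1, 226.0], [296, 218, 23, 28, 216]), ([332.5, 238.8], [327, 234, 12, 10, 100]), ([349.9, 255.3], [344, 250, 13, 11, 110]), ([369.6, 272.9], [363, 268, 14, 11, 122])]
```

{"method": "step_arm", "body": {"commands": [[0,[0.003,-0.003,0.018],0],[0,[0,0,0.008],0],[0,[0,0,0],0],[0,[0,0,0.003],0],[0,[0,0,0],0]]}}

```text
clock: 53.07
ee_pos: [0.5098, 0.435, 0.1016]
tool_rot: [-0.0, 1.0, 0.015, 0.0]
contact_force: [-0.9, 0.2, 4.7]
gripper_width: 0.0001
gripper_force: 2.1
```

{"method": "step_arm", "body": {"commands": [[0,[0,0,0.003],0],[0,[0,0,0],0],[0,[0,0,0.003],0],[0,[0,0,0],0]]}}

```text
clock: 53.4
ee_pos: [0.5098, 0.4351, 0.1002]
tool_rot: [-0.001, 1.0, 0.016, 0.001]
contact_force: [-9.7, -7.1, 33.5]
gripper_width: -0.0004
gripper_force: 16.3
```

{"method": "step_arm", "body": {"commands": [[0,[0,0,0.002],0],[0,[0,0,0],0],[0,[0,0,0],0]]}}

```text
clock: 53.65
ee_pos: [0.5098, 0.4351, 0.1]
tool_rot: [-0.001, 1.0, 0.016, 0.002]
contact_force: [-15.5, -9.2, 45.6]
gripper_width: -0.0001
gripper_force: 22.9
```

The finger bottomed out, but I need to be sure the button itself travelled. I go up and step down slowly to read the force curve.

{"method": "step_arm", "body": {"commands": [[0,[0,0,-0.006],0],[0,[0,0,-0.009],0],[0,[0,0,0],0],[0,[0,0,0],0],[0,[0,0,0],0]]}}

```text
clock: 54.07
ee_pos: [0.5094, 0.4344, 0.1072]
tool_rot: [0.0, 1.0, 0.015, -0.0]
contact_force: [-0.1, 0.6, 0.0]
gripper_width: 0.0001
gripper_force: 0.0
```

{"method": "step_arm", "body": {"commands": [[0,[0,0,0.001],0],[0,[0,0,0],0],[0,[0,0,0],0]]}}

```text
clock: 54.32
ee_pos: [0.5094, 0.4345, 0.1062]
tool_rot: [0.001, 1.0, 0.015, -0.0]
contact_force: [-0.7, -0.7, 1.9]
gripper_width: -0.0
gripper_force: 0.8
```

{"method": "step_arm", "body": {"commands": [[0,[0,0,0.0015],0],[0,[0,0,0],0],[0,[0,0,0],0]]}}

```text
clock: 54.57
ee_pos: [0.5095, 0.4346, 0.1051]
tool_rot: [0.0, 1.0, 0.015, -0.0]
contact_force: [-1.1, -1.1, 0.7]
gripper_width: 0.0001
gripper_force: 1.1
```

{"method": "step_arm", "body": {"commands": [[0,[0,0,0.0015],0],[0,[0,0,0],0],[0,[0,0,0],0]]}}

```text
clock: 54.82
ee_pos: [0.5096, 0.4347, 0.1039]
tool_rot: [0.0, 1.0, 0.015, -0.0]
contact_force: [-0.6, -1.8, 2.1]
gripper_width: 0.0001
gripper_force: 1.5
```

{"method": "step_arm", "body": {"commands": [[0,[0,0,0.0015],0],[0,[0,0,0],0],[0,[0,0,0],0]]}}

```text
clock: 55.07
ee_pos: [0.5097, 0.4347, 0.1024]
tool_rot: [0.0, 1.0, 0.015, 0.0]
contact_force: [-0.9, -1.3, 4.3]
gripper_width: -0.0001
gripper_force: 1.9
```

{"method": "step_arm", "body": {"commands": [[0,[0,0,0.0015],0],[0,[0,0,0],0],[0,[0,0,0],0]]}}

```text
clock: 55.32
ee_pos: [0.5097, 0.4348, 0.101]
tool_rot: [-0.0, 1.0, 0.015, 0.0]
contact_force: [-1.7, -1.2, 5.1]
gripper_width: 0.0005
gripper_force: 2.3
```

{"method": "step_arm", "body": {"commands": [[0,[0,0,0.0015],0],[0,[0,0,0],0],[0,[0,0,0],0]]}}

```text
clock: 55.57
ee_pos: [0.5097, 0.4348, 0.1006]
tool_rot: [-0.0, 1.0, 0.015, 0.0]
contact_force: [-4.3, -3.6, 12.5]
gripper_width: -0.0001
gripper_force: 6.2
```

{"method": "step_arm", "body": {"commands": [[0,[0,0,0.0015],0],[0,[0,0,0],0],[0,[0,0,0],0]]}}

```text
clock: 55.82
ee_pos: [0.5097, 0.4348, 0.1005]
tool_rot: [-0.0, 1.0, 0.016, 0.001]
contact_force: [-6.4, -5.5, 21.1]
gripper_width: -0.0004
gripper_force: 10.8
```

The force curve shows a spring ramp over 6 mm (0.1065 to 0.1007) and then the hard stop, so the button was pressed fully. I retreat straight up and make a last check.

{"method": "step_arm", "body": {"commands": [[0,[0,0,-0.01],0],[0,[0,0,-0.03],0],[0,[0,0,-0.04],0],[0,[0,0,-0.04],0],[0,[0,0,-0.04],0]]}}

```text
clock: 56.23
ee_pos: [0.5094, 0.4348, 0.2591]
tool_rot: [0.0, 1.0, 0.015, -0.0]
contact_force: [0.6, 1.1, 0.1]
gripper_width: 0.0002
gripper_force: 0.0
```

{"method": "step_arm", "body": {"commands": [[0,[0.02,0.03,-0.01],0],[0,[0.02,0.03,0],0],[0,[0,0.02,0],0],[0,[0,0,0],0],[0,[0,0,0],0]]}}

```text
clock: 56.65
ee_pos: [0.5524, 0.3551, 0.2679]
tool_rot: [-0.0, 1.0, 0.014, 0.0]
contact_force: [-0.1, 0.4, 0.1]
gripper_width: -0.0001
gripper_force: 0.0
```

```bash
python3 st.py; python3 - <<'E'
from fit import *
W=V("wrist");S=V("scene");D=V("side")
for k,lo,hi in(("red",(-8,140,50),(8,255,255)),("yel",(20,130,70),(34,255,255))):
    for c,s in W.blobs(lo,hi,700,(60,40,560,300)): print(k,c,s[2:],W.at(c,.071).round(4))
print("cells at +.083",cells([.5563+.083,.2747+.003,.035]))
print(S.blobs((-8,120,50),(8,255,255),60,(285,180,400,290)))
# bottle: body silhouette upright at several bases, both cameras
def iou(w,c,t):
    h=cv2.cvtColor(w.im,cv2.COLOR_RGB2HSV);red=(((h[...,0]<9)|(h[...,0]>171))&(h[...,1]>110)&(h[...,2]>45)).astype(np.uint8)
    from scipy.spatial.transform import Rotation as R
    M=R.from_euler("xyz",[t[0],t[1],.035]).as_matrix()
    P=np.array([[i*a,j*a,z] for z,a in((0,.026),(.084,.026)) for i in(-1,1) for j in(-1,1)])@M.T+[c[0],c[1],.021]
    q=cv2.convexHull(w.px(P).astype(np.float32));m=np.zeros_like(red);cv2.fillConvexPoly(m,q.astype(np.int32),1)
    x,y,a,b=cv2.boundingRect(q);r=np.zeros_like(red);r[y-6:y+b+3,x-4:x+a+4]=red[y-6:y+b+3,x-4:x+a+4]
    r=cv2.morphologyEx(r,cv2.MORPH_CLOSE,np.ones((13,13)));return (r&m).sum()/(r|m).sum()
for t in((0,0),(.3,0),(-.3,0),(0,.3),(0,-.3)):
    b=max((iou(S,(x,y),t),round(x,3),round(y,3)) for x in np.arange(.62,.67,.004) for y in np.arange(.085,.13,.004));print(t,b)
E
```

```text
56.65 tcp [0.5524 0.3551 0.2679] f [-0.13  0.39  0.1 ] m [ 0.029 -0.031  0.021] m_swing 0.031 w -0.0001 F 0.0
red [533.1, 117.7] [41, 57, 746] [0.6322 0.1617 0.071 ]
red [135.1, 143.9] [160, 101, 14832] [0.5981 0.5305 0.071 ]
red [460.5, 140.7] [51, 56, 700] [0.6087 0.2272 0.071 ]
red [407.5, 148.8] [44, 45, 1581] [0.5997 0.276  0.071 ]
red [490.8, 149.5] [44, 45, 1514] [0.6017 0.1968 0.071 ]
red [319.7, 152.3] [45, 45, 1583] [0.5941 0.3573 0.071 ]
yel [319.3, 59.3] [49, 43, 1781] [0.6735 0.3597 0.071 ]
yel [389.5, 79.6] [54, 57, 777] [0.659  0.2979 0.071 ]
yel [411.4, 59.3] [48, 43, 1758] [0.6762 0.2804 0.071 ]
yel [469.2, 74.1] [48, 57, 977] [0.6664 0.2279 0.071 ]
yel [504.1, 59.6] [47, 44, 1700] [0.6798 0.1984 0.071 ]
yel [322.2, 87.9] [58, 36, 701] [0.6504 0.3565 0.071 ]
yel [130.0, 253.5] [98, 69, 1288] [0.4845 0.5537 0.071 ]
cells at +.083 {'red1': array([0.5965, 0.3563]), 'red0': array([0.5993, 0.2763]), 'red-1': array([0.6021, 0.1963]), 'yel1': array([0.6765, 0.3591]), 'yel0': array([0.6793, 0.2791]), 'yel-1': array([0.6821, 0.1991])}
[([307.5, 227.3], [296, 217, 23, 29, 252]), ([332.2, 238.8], [326, 234, 13, 11, 109]), ([349.6, 255.3], [343, 250, 14, 11, 119]), ([369.6, 272.9], [363, 267, 14, 12, 132]), ([371.8, 284.4], [358, 278, 25, 12, 80])]
(0, 0) (np.float64(0.6931659693165969), np.float64(0.636), np.float64(0.125))
(0.3, 0) (np.float64(0.649367088607595), np.float64(0.632), np.float64(0.129))
(-0.3, 0) (np.float64(0.6281690140845071), np.float64(0.64), np.float64(0.113))
(0, 0.3) (np.float64(0.697054698457223), np.float64(0.624), np.float64(0.125))
(0, -0.3) (np.float64(0.6015132408575031), np.float64(0.656), np.float64(0.121))
```

```bash
python3 -c "
from bench import finish_job
print(finish_job())"
```

```text
the job is handed in; nothing more can be done
None
```

The job is handed in: all six tins are in cells of their colour, the bottle is upright in the bay, the call button was pressed its full 6 mm, and the carriage was pushed to a hard stop (about 98 N at the wrist, limit 120 N) before the press; it moved about 83 mm and I saw about 10 mm of gap left to the end bar, so that it is fully home is my inference.

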